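Open a plaster mould and hang it up to dry

TASK

The plaster mould on the pouring stand has to dry: take the cover board off it by its batten handle and lay the board flat on the bench with the handle up, clear of the stand. Then take the mould off the stand and hang it by its hole on the free hook of the drying rack, carved face outward like the mould already hanging there, letting the hook take its weight before you let go. Handle everything gently, let nothing fall, and leave the hanging mould, the bowl and the jar alone.

Things in the scene. Friction and masses are not known exactly. Their poses are not given: they have to be found in the camera images.
- stand: Fixed wooden pouring stand. Origin on the bench; x: where its face looks, z up. The face leans back 40 deg from vertical, its top towards -x. Its ledge (46 mm deep, corner with the face at x 55, z 45 mm) carries mould and cover. The back board, 90 mm wide, reaches 85 mm up the slope: the mould's upper 65 mm stick out free. Base 170 x 120 x 18 mm, x from -75 to 95 mm.
- mould_mid (a point): Centre of the mould: loose white plaster slab 150 high, 110 wide, 16 mm thick, about 0.4 kg, leaning on the stand, foot on the ledge, carved face (72 mm round hollow with a six-petalled flower) away from the stand's back board. Axes: +x to its foot (-x to its head, where the hole is), +z out of the carved face, y across. Grip it at the head edge, beside the hole.
- mould_hole (a point): Centre (half-way through the thickness) of the mould's hanging hole, 20 mm in diameter, right through, on its centre line 20 mm below the head edge and 55 mm above the mould's centre. Same axes as mould_mid.
- cover_handle (a point): Middle of the loose cover's batten handle. Plywood board 100 (x) x 110 (y) x 10 mm, about 0.14 kg, lying on the carved face, lower edge on the ledge; the mould's upper 50 mm stay bare. Batten on the middle of its outer side: 70 mm long (x), 18 wide (y, to grip), 34 high. This point is 24 mm above the outer side, 34 above the underside, over the centre. +x down the slope, +z out of the board.
- rack: Fixed wooden drying rack. Origin on the bench under the front of its rail; x points level outward, to the side where moulds hang; y along the rail, z up. Rail 360 mm long, 20 thick, 190 to 240 mm above the bench; uprights behind it 250 mm high; base board 360 x 125 x 15 mm reaching 78 mm outward. Two alike hooks, 150 mm apart; one is taken by another mould.
- hook_free: Free hook: fixed slotted plate (34 x 48 x 3 mm) on the rail, carrying a steel rod 7 mm in diameter. Origin at the slot's middle on the rail's front, 215 mm above the bench; x outward along the rod, z up. The rod runs level 78 mm out, then rises 9 mm over its last 24 mm. It is clamped firmly in the slot up to 12 mm above or below this origin; the pose does not tell how high: look or feel.
- neighbour_mid (a point): Centre of the other mould (same sizes and axes, a five-petalled flower), which already hangs on the other, like hook with its carved face outward, 45 mm out from the rail. Loose. Leave alone.
- bowl: Loose black rubber mixing bowl, 116 mm across the rim, 75 mm high. Origin under its middle. Leave alone.
- jar: Loose closed white jar, 90 mm across, 130 mm high. Origin under its middle. Leave alone.
Things that resemble listed ones, but are neither listed nor needed, are in the scene too. What is shaped like the part that bears mould_mid but black or turquoise is not meant.

How it is judged (in metres and radians):
On the way, in this order (a step that is already met when the one before it is completed fails the run):
1. the cover board lies flat on the bench, handle up, let go (angle between cover_handle's own z axis and vertical below 0.12 rad and height (world z) of cover_handle below 0.042 m and contact force between cover and the fingers below 0.3 N), for 0.2 s.
2. the free hook bears on the mould's hole, carved face outward, while the fingers still hold the mould (x of mould_hole in the frame of hook_free between 0.014 and 0.092 m and y of mould_hole in the frame of hook_free between -0.009 and 0.009 m and z of mould_hole in the frame of hook_free between -0.023 and 0.011 m and z of hook_free in the frame of mould_mid below -0.008 m and contact force between mould and hook_free above 1 N and contact force between mould and the fingers above 2 N), for 0.2 s.
At the end, for the whole second after the job is handed in: The mould hangs at rest on the free hook, the rod through its hole (hole centre 14 to 92 mm out from the rail), carved face outward and upright within 14 degrees, let go; the cover board lies flat on the bench, handle up, at rest (x of mould_hole in the frame of hook_free between 0.014 and 0.092 m and y of mould_hole in the frame of hook_free between -0.009 and 0.009 m and z of mould_hole in the frame of hook_free between -0.023 and 0.011 m and z of hook_free in the frame of mould_mid below -0.008 m and angle between the z axis of mould_mid and the x axis of hook_free, either way round below 0.25 rad and angle between the x axis of mould_mid and the z axis of hook_free, either way round below 0.25 rad and contact force between mould and hook_free above 1.5 N and contact force between mould and the fingers below 0.1 N and linear speed of mould below 0.03 m/s and angular speed of mould below 0.3 rad/s and angle between cover_handle's own z axis and vertical below 0.12 rad and height (world z) of cover_handle below 0.042 m and linear speed of cover below 0.02 m/s); the robot touches nothing.
It fails at once if the mould already hanging is shifted more than 30 mm (distance of neighbour_mid from where it was at the start of the episode above 0.03 m).
It fails at once if the bowl or the jar is shifted more than 30 mm (distance of any of bowl, jar from where it was at the start of the episode above 0.03 m).
It fails at once if the mould falls or is flung (faster than 1.3 m/s or 8 rad/s) (linear speed of mould above 1.3 m/s or angular speed of mould above 8 rad/s).
It fails at once if the cover board falls or is flung (faster than 1.3 m/s or 8 rad/s) (linear speed of cover above 1.3 m/s or angular speed of cover above 8 rad/s).
It fails at once if the brittle plaster is forced on the hook with more than 30 N (contact force between mould and hook_free above 30 N).
It also fails if it takes over 72 s, if anything falls off the work surface, if the arm or the gripper's body presses on something with over 40 N, if the wrist force passes 120 N, or if a joint passes its speed limit or range.

ROBOT

A 6-joint arm with a two-finger parallel gripper is mounted at the origin on the work surface. World frame = base frame: x ahead of the robot, y to its left, z up, the work surface at z = 0. Lengths are in m, angles in degrees, forces in N, time in s.
With the tool pointing down it reaches from about 0.4 to 0.825 m from the base axis. Payload 7 kg.
Tool frame: the origin (TCP) lies at the very end of the fingers, on their centre line; the grasp point (between the pads) lies r.pinch_z behind it (r.pinch_z is the distance from the TCP to the grasp point, in m); z points along the fingers, y is the direction in which the jaws open and shut (so a half turn about z gives the same grasp; the last joint's range is limited). The gripper opens to 88 mm and grips with 3 to 60 N. Pads are 19 mm wide; open, the fingers measure 130 mm over their backs; the gripper's body (78 mm by 193 mm) begins 47 mm behind the grasp point.
Start: joints at [16.507, 20.546, 0.682, 0, -70.136, -16.507], TCP at [0.675, -0, 0.227] pointing down, gripper open.
Joint ranges: [-176.03, 176.03], [-82.01, 121.73], [-58.28, 71.71], [-173.87, 95.51], [-174.79, -0.11], [-173.66, 173.66]. Speed limits (degrees/s): [136.94, 136.94, 172.46, 180, 180, 180].

INTERFACE

Orientations are given as [roll, pitch, yaw] about the fixed x, y, z axes, in that order (R = Rz(yaw) Ry(pitch) Rx(roll)).
In Python, from plant import r gives the robot as it stands. The module is installed in compiled form; this text tells all that it offers.
- The arm moves only by the tool servo_tool, never from a script. Its argument "steps" is a list of rows, each a list of 5 numbers: the finger opening in cm, from 0 to 8.76, then the shift along the tool's x, y, z in cm, then the turn about the tool's z in degrees. In form: [[fingers, x, y, z, spin], ...]. A call has 1 to 8 rows; each row shifts and turns the commanded pose from where the row before left it, along the tool's axes as they then stand; what a row does not reach is not made up. A row lasts 1/8 s, in which the tool goes at most 62.5 mm and 10.7 degrees, less where a joint would pass 70% of its speed; a pose out of reach is approached as far as the arm can. A call with a gripper value outside its range is refused whole. The fingers move at their own pace and stop on an object; "squeeze" is the grip in N (left out, the last holds). Time passes only in rows, so rows that do not move let the fingers close. It gives the time, the measured TCP pose, the force and the opening at its end, in the units of the state.
- r.get_state(): the state, without advancing time (a new reading comes with each control period).
- r.capture(name): name is "scene" or "side" or "wrist"; returns the picture (480x640x3 uint8, red, green, blue); there is no depth.
- r.calibration(name): a dict with "K" (3x3 intrinsics, pixels), "rvec" (rotation vector, rad) and "tvec" (3), from world to camera coordinates, as OpenCV has them; the wrist camera has in their place "tool_from_camera" (4x4, takes a point from camera to tool coordinates, whose origin is the TCP and whose axes are the flange's). Camera axes: x right, y down, z forward; pixel columns grow to the right and rows downward; lengths in m; the calibration is good to about 2 mm. A picture is of the moment at which its call begins: read the wrist's pose just before it. calibration takes no time and is no camera call.
- r.close_job(): hands the job in, once; it reports no verdict.
The state is a dict: "time_s": time; "joints": joint angles; "qd": joint speeds; "joint_torque": joint torques, N m; "tcp_pos": TCP position; "eef_rot": TCP orientation; "contact_force": force on the tool from outside, world axes, zero at the start; "moment": the same for the moment, N m; "gripper_width": finger opening in m.
Only numpy, scipy, OpenCV 4.12 (cv2) and the standard library are available. Lean on these libraries where they do the work, as an engineer would, in place of code of your own. Each camera call takes 0.05 s, during which the arm holds its last target.

## Working session

There is one attempt and no reset: what is moved stays moved. The work goes in short steps, Python scripts to look and compute and a tool call to move; the robot and the scene stay as the last step left them, time stands still between calls to the robot, and variables do not carry over. Pictures are saved under pics/ and viewed, and the job is handed in when it is done.

Besides the shell and the picture viewer there is one more tool, called as name(argument=value, ...) on one line, values as JSON. servo_tool: Moves the arm, as the interface text tells. Its arguments: {"type":"object","properties":{"steps":{"type":"array","items":{"type":"array","items":{"type":"number"}}},"squeeze":{"type":"number"}},"required":["steps"]}

```bash
mkdir -p pics; cat > h.py <<'E'
import numpy as np, cv2
from plant import r
from scipy.spatial.transform import Rotation as R
def P(c):
    k=r.calibration(c); return np.array(k['K']),np.array(k['rvec'],float).reshape(3,1),np.array(k['tvec'],float).reshape(3,1)
def save(im,n,crop=None,s=1):
    if crop: x0,y0,x1,y1=crop; im=im[y0:y1,x0:x1]
    if s!=1: im=cv2.resize(im,None,fx=s,fy=s,interpolation=cv2.INTER_CUBIC)
    cv2.imwrite('pics/'+n+'.png',im[:,:,::-1])
E
python3 - <<'E'
from h import *
for c in ['scene','side','wrist']:
    im=r.capture(c); np.save(c+'0.npy',im); save(im,c+'0')
    print(c,r.calibration(c))
print(r.get_state(), r.pinch_z)
E
```

```text
scene {'K': array([[472.84274169,   0.        , 323.33760266],
       [  0.        , 472.84274169, 234.66617174],
       [  0.        ,   0.        ,   1.        ]]), 'rvec': array([ 1.656251  ,  2.18397387, -0.64278754]), 'tvec': array([ 0.03597105, -0.32349645,  1.54622195])}
side {'K': array([[527.4623487 ,   0.        , 322.23978208],
       [  0.        , 527.4623487 , 236.80974289],
       [  0.        ,   0.        ,   1.        ]]), 'rvec': array([ 0.79260059, -2.53545138,  1.18421598]), 'tvec': array([0.42863314, 0.21392123, 1.20764541])}
wrist {'K': array([[383.81367802,   0.        , 319.04553204],
       [  0.        , 383.81367802, 241.85239732],
       [  0.        ,   0.        ,   1.        ]]), 'tool_from_camera': array([[-6.29668336e-04, -9.58505259e-01, -2.85074150e-01,
         7.68123596e-02],
       [ 9.99999800e-01, -5.84684553e-04, -2.42901680e-04,
        -2.65787044e-04],
       [ 6.61440860e-05, -2.85074246e-01,  9.58505435e-01,
        -1.57232839e-01],
       [ 0.00000000e+00,  0.00000000e+00,  0.00000000e+00,
         1.00000000e+00]])}
{'time_s': 0.15, 'joints': array([ 1.65069993e+01,  2.05824100e+01,  6.45280699e-01, -1.43916327e-02,
       -7.01363648e+01, -1.65086636e+01]), 'qd': array([-0.01511073, -0.14260311,  0.15215643, -0.00144837, -0.06311503,
       -0.01933227]), 'joint_torque': array([ 1.39394037e-04, -5.83274567e+01,  2.93289685e+01,  7.00122759e+00,
        8.75052094e-03, -9.76538854e-05]), 'tcp_pos': array([ 6.74621947e-01, -2.99173821e-05,  2.25829992e-01]), 'eef_rot': array([ 1.79925691e+02, -7.91287996e-03, -9.00065578e+01]), 'contact_force': array([-0.40060821, -0.07607331, -0.0669747 ]), 'moment': array([-0.01460861,  0.00275347,  0.0021703 ]), 'gripper_width': 0.08757829939363633} 0.0188
```

View pics/scene0.png

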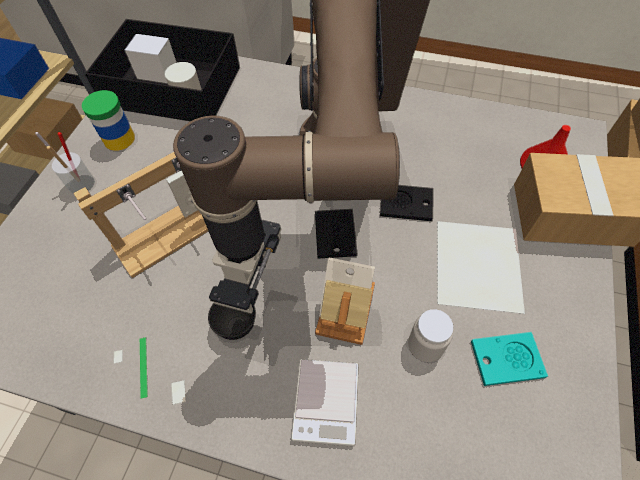

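View pics/side0.png

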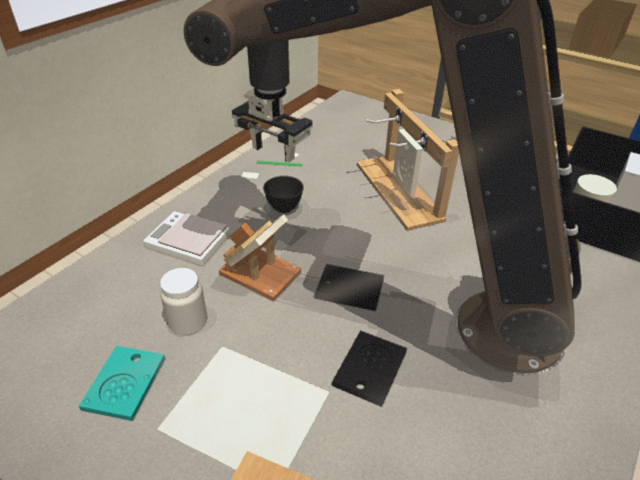

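View pics/wrist0.png

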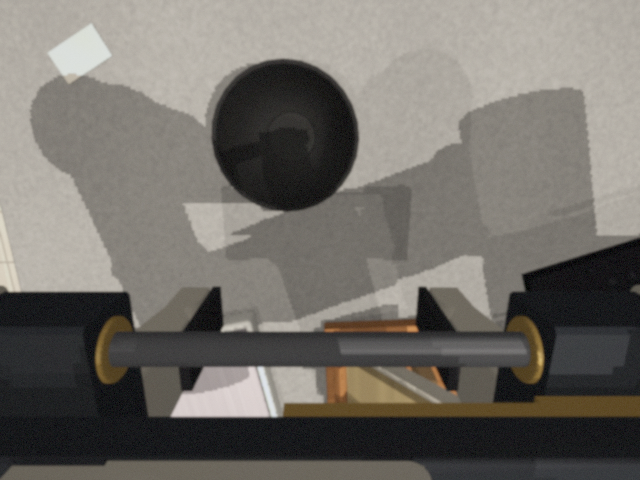

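The scene view shows the stand with cover and white mould at about (346,300), bowl (232,318), jar (432,335) and rack (140,210). The decoys are a turquoise mould (510,357) and black moulds at (335,232) and (405,203). Next I'll enlarge the stand and the rack.

```bash
python3 - <<'E'
from h import *
s=np.load('scene0.npy');d=np.load('side0.npy')
save(s,'c1',(300,245,400,355),5.4)
save(d,'c2',(205,200,315,310),5.4)
save(s,'c3',(65,130,225,290),3.7)
save(d,'c4',(340,80,470,240),3.7)
E
```

```text
(no output)
```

View pics/c1.png

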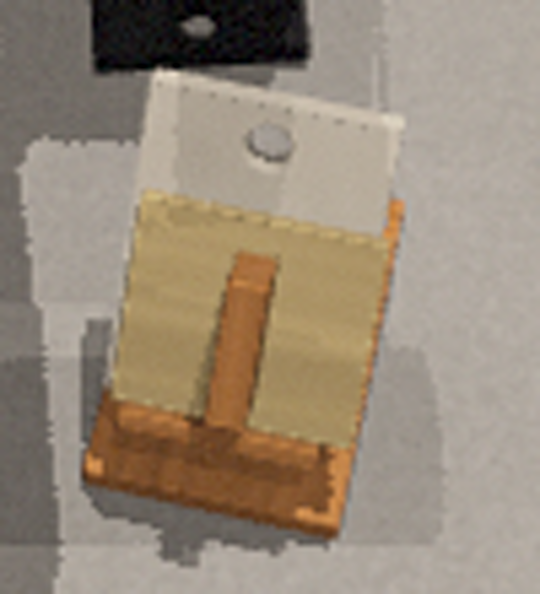

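View pics/c2.png

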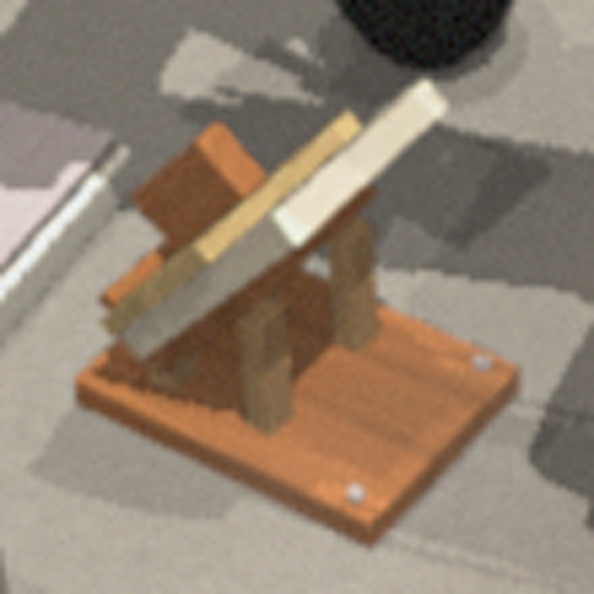

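View pics/c3.png

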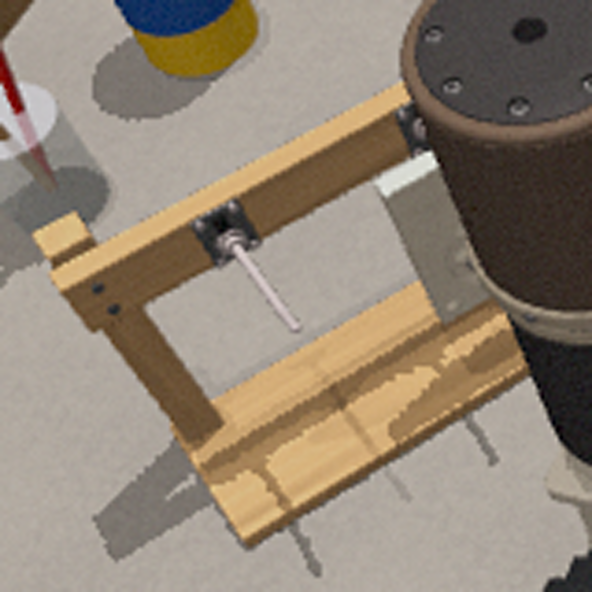

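View pics/c4.png

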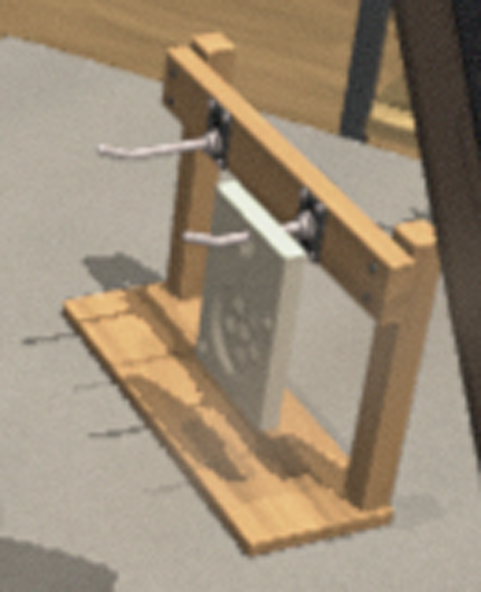

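```bash
cat > fit.py <<'E'
from h import *
from scipy.optimize import least_squares
u=np.array([-np.sin(np.radians(40)),0,np.cos(np.radians(40))]);n=np.array([np.cos(np.radians(40)),0,np.sin(np.radians(40))])
c=np.array([.055,0,.045]); Y=np.array([0,1,0])
def pt(s,y,h): return c+s*u+y*Y+h*n
def W(q,p): return R.from_euler('z',q[2]).apply(p)+[q[0],q[1],0]
def proj(cam,p):
    K,rv,t=P(cam); return cv2.projectPoints(np.atleast_2d(p).astype(float),rv,t,K,None)[0][:,0]
E
cat > a.py <<'E'
from fit import *
o=lambda x,y:(x/5.4+300,y/5.4+245)
d=lambda x,y:(x/5.4+205,y/5.4+200)
obs=[('scene',pt(.1,-.055,.026),o(143,192)),('scene',pt(.1,.055,.026),o(393,238)),('scene',pt(0,-.055,.026),o(113,402)),('scene',pt(0,.055,.026),o(350,448)),
('scene',pt(.13,0,.016),o(270,142)),('scene',pt(.15,-.055,.016),o(157,72)),('scene',pt(.15,.055,.016),o(403,120)),
('side',np.array([-.075,.06,.018]),d(370,522)),('side',np.array([-.075,-.06,.018]),d(518,370)),('side',np.array([.095,.06,.018]),d(80,382)),
('side',pt(.15,.055,.016),d(423,78)),('side',pt(.15,.055,0),d(447,103))]
def res(q): return np.concatenate([proj(a,W(q,p))[0]-b for a,p,b in obs])
s=min((least_squares(res,[.75,.15,y],loss='soft_l1') for y in(-1.5,0,1.5,3)),key=lambda s:s.cost)
q=s.x;print(q[:2],np.degrees(q[2]));print(res(q).reshape(-1,2).round(1))
for n_,p in dict(hole=pt(.13,0,.008),handle=pt(.05,0,.05),headtop=pt(.15,0,.016),mid=pt(.075,0,.008)).items(): print(n_,W(q,p).round(4))
np.save('stand.npy',q)
E
python3 a.py
```

```text
Traceback (most recent call last):
  File "a.py", line 9, in <module>
    s=min((least_squares(res,[.75,.15,y],loss='soft_l1') for y in(-1.5,0,1.5,3)),key=lambda s:s.cost)
  File "a.py", line 9, in <genexpr>
    s=min((least_squares(res,[.75,.15,y],loss='soft_l1') for y in(-1.5,0,1.5,3)),key=lambda s:s.cost)
           ~~~~~~~~~~~~~^^^^^^^^^^^^^^^^^^^^^^^^^^^^^^^^
  File "a.py", line 8, in res
    def res(q): return np.concatenate([proj(a,W(q,p))[0]-b for a,p,b in obs])
                                       ~~~~^^^^^^^^^^
  File "fit.py", line 8, in proj
    K,rv,t=P(cam); return cv2.projectPoints(np.atleast_2d(p).astype(float),rv,t,K,None)[0][:,0]
           ~^^^^^
  File "h.py", line 5, in P
    k=r.calibration(c); return np.array(k['K']),np.array(k['rvec'],float).reshape(3,1),np.array(k['tvec'],float).reshape(3,1)
ValueError: time passes only in moves, steps and waits
```

```bash
python3 - <<'E'
s=open('h.py').read().replace("def P(c):","import functools\n@functools.cache\ndef P(c):")
open('h.py','w').write(s)
E
python3 a.py; python3 -c "
from h import *
print(r.get_state()['time_s'])
import cv2
for c in('scene','side'):
  K,rv,t=P(c);print((-cv2.Rodrigues(rv)[0].T@t).ravel())"
```

```text
[0.56802402 0.18776567] 4.305304866807008
[[ -1.6   0.1]
 [ -1.5  -0.2]
 [ -1.1  -1.1]
 [  0.1  -1.2]
 [  0.1   0.1]
 [ -1.    1.1]
 [  0.2   0.3]
 [  1.7   1.2]
 [  1.   -0.7]
 [ -1.6   1.4]
 [-26.8  27. ]
 [-26.4  27.7]]
hole [0.5457 0.1861 0.1497]
handle [0.629  0.1924 0.1154]
headtop [0.5389 0.1856 0.1702]
mid [0.5809 0.1887 0.1076]
0.15
[1.06248936 0.27977603 1.13560025]
[-0.07322116  0.89828287  0.9357471 ]
```

```bash
python3 - <<'E'
s=open('a.py').read()
s=s.replace("('side',pt(.15,.055,.016),d(423,78)),('side',pt(.15,.055,0),d(447,103))","('side',pt(.15,-.055,.016),d(423,78)),('side',pt(.15,-.055,0),d(447,103)),('side',pt(.15,.055,.016),d(274,212)),('side',pt(.15,.055,0),d(295,245)),('side',pt(.1,-.055,.026),d(350,110))")
open('a.py','w').write(s)
E
python3 a.py
```

```text
[0.56932113 0.18831285] 3.7110999736039445
[[-1.6  0.4]
 [-1.5  0.6]
 [-1.2 -0.8]
 [-0.1 -0.4]
 [ 0.3  0.6]
 [-0.7  1.5]
 [ 0.4  1.1]
 [ 0.7  1.2]
 [ 0.5 -0.5]
 [-2.1  0.9]
 [-0.1  0.9]
 [-0.1  1.4]
 [-0.1  2.1]
 [ 0.8  1.3]
 [ 0.2  0.1]]
hole [0.5469 0.1869 0.1497]
handle [0.6304 0.1923 0.1154]
headtop [0.5402 0.1864 0.1702]
mid [0.5822 0.1891 0.1076]
```

```bash
cat > b.py <<'E'
from fit import *
o=lambda x,y:(x/3.7+65,y/3.7+130)
d=lambda x,y:(x/3.7+340,y/3.7+80)
A=np.array
obs=[('scene',A([0,-.075,.215]),o(228,235)),('scene',A([.078,-.18,.015]),o(247,540)),('scene',A([0,-.18,.24]),o(55,285)),
('side',A([0,-.075,.215]),d(218,137)),('side',A([0,.075,.215]),d(312,225)),('side',A([.078,-.18,.015]),d(65,302)),('side',A([.078,.18,.015]),d(250,543)),('side',A([-.047,.18,.015]),d(392,510)),('side',A([0,-.18,.24]),d(165,50)),('side',A([0,-.18,.19]),d(165,100))]
def res(q): return np.concatenate([proj(a,W(q,p))[0]-b for a,p,b in obs])
s=min((least_squares(res,[.5,-.3,y],loss='soft_l1') for y in(-1.5,0,1.5,3)),key=lambda s:s.cost)
q=s.x;print(q[:2],np.degrees(q[2]));print(res(q).reshape(-1,2).round(1))
np.save('rack.npy',q)
sp={'scene':np.load('scene0.npy'),'side':np.load('side0.npy')}
# wireframe
def box(x0,x1,y0,y1,z0,z1):
    v=A([[x,y,z] for x in(x0,x1) for y in(y0,y1) for z in(z0,z1)]); e=[(i,j) for i in range(8) for j in range(i) if bin(i^j).count('1')==1]
    return [(v[i],v[j]) for i,j in e]
L=box(-.02,0,-.18,.18,.19,.24)+box(-.047,.078,-.18,.18,0,.015)+box(0,.003,-.092,-.058,.191,.239)+[(A([0,-.075,.215]),A([.078,-.075,.215])),(A([.078,-.075,.215]),A([.102,-.075,.224]))]
for cam,cr in(('scene',(65,130,225,290)),('side',(340,80,470,240))):
    im=cv2.resize(sp[cam],None,fx=4,fy=4,interpolation=cv2.INTER_CUBIC)
    for a,b in L:
        p=proj(cam,W(q,A([a,b]))); p=((p+.5)*4).astype(int); cv2.line(im,tuple(map(int,p[0])),tuple(map(int,p[1])),(255,0,0),1)
    x0,y0,x1,y1=[4*k for k in cr]; cv2.imwrite('pics/ov_'+cam+'.png',im[y0:y1,x0:x1,::-1][:600])
E
python3 b.py
```

```text
[ 0.45692986 -0.34829251] 54.2490980607388
[[-0.9 -1.2]
 [-1.8 -0.2]
 [ 0.7  1.3]
 [ 0.6 -0.6]
 [-0.1  0.5]
 [-0.8 -0.3]
 [-0.4  0.8]
 [ 0.7  0.7]
 [ 0.4 -0.2]
 [-1.2  1.5]]
```

View pics/ov_scene.png

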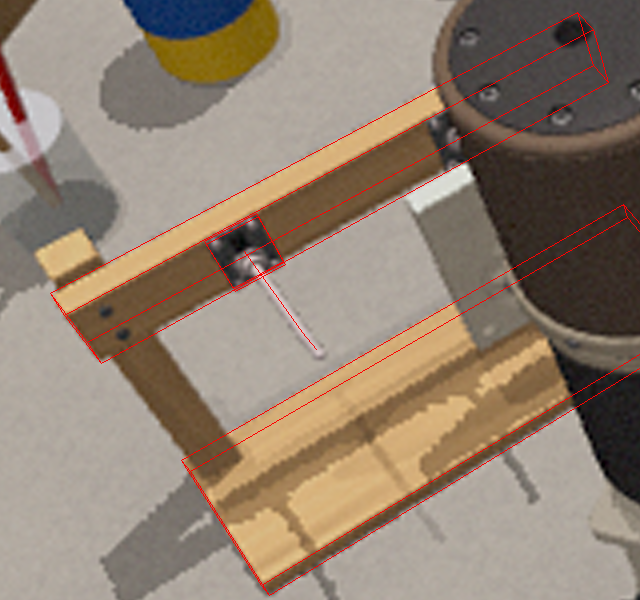

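View pics/ov_side.png

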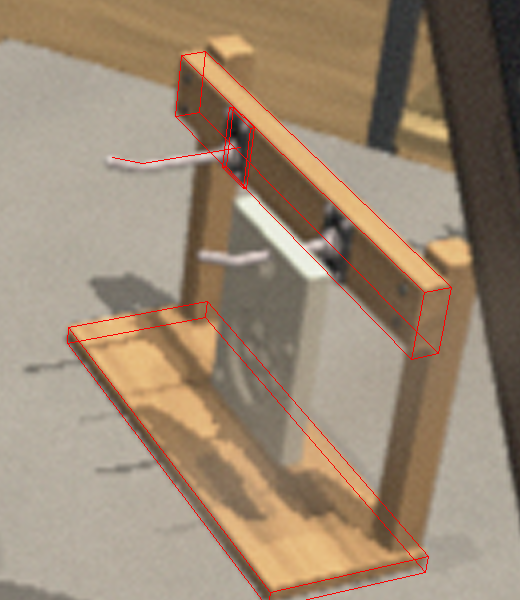

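```bash
cat >> fit.py <<'E'
def gnd(cam,uv,z=0):
    K,rv,t=P(cam);Rm=cv2.Rodrigues(rv)[0];C=(-Rm.T@t).ravel();d=Rm.T@np.linalg.inv(K)@[uv[0],uv[1],1];return C+d*(z-C[2])/d[2]
E
python3 - <<'E'
from fit import *
for n,uv,z in [('bowlrim',(232,313),.06),('jartop',(435,327),.13),('scaleTL',(300,361),.01),('scaleTR',(358,362),.01),('blackA',(335,233),0),('blackA_br',(356,257),0),('blackA_bl',(319,257),0),('blackB_bl',(380,212),0),('paperTL',(438,222),0),('paperBL',(438,305),0),('greenTop',(143,340),0),('imgbottom',(220,470),0),('w',(178,392),0),('belowscale',(297,440),0),('turq',(472,340),0)]:
    print(n,gnd('scene',uv,z).round(3))
q=np.load('rack.npy')
for p in ([0,-.075,.215],[.102,-.075,.22],[.05,-.075,.2],[.078,.18,0],[.078,-.18,0],[0,.075,.215]): print(p,W(q,np.array(p)).round(3))
E
```

```text
bowlrim [ 0.69  -0.072  0.06 ]
jartop [0.624 0.401 0.13 ]
scaleTL [0.745 0.116 0.01 ]
scaleTR [0.709 0.251 0.01 ]
blackA [0.363 0.1   0.   ]
blackA_br [0.424 0.176 0.   ]
blackA_bl [0.451 0.078 0.   ]
blackB_bl [0.258 0.208 0.   ]
paperTL [0.248 0.376 0.   ]
paperBL [0.506 0.415 0.   ]
greenTop [ 0.797 -0.28   0.   ]
imgbottom [1.017 0.019 0.   ]
w [ 0.89  -0.141  0.   ]
belowscale [0.914 0.161 0.   ]
turq [0.577 0.51  0.   ]
[0, -0.075, 0.215] [ 0.518 -0.392  0.215]
[0.102, -0.075, 0.22] [ 0.577 -0.309  0.22 ]
[0.05, -0.075, 0.2] [ 0.547 -0.352  0.2  ]
[0.078, 0.18, 0] [ 0.356 -0.18   0.   ]
[0.078, -0.18, 0] [ 0.649 -0.39   0.   ]
[0, 0.075, 0.215] [ 0.396 -0.304  0.215]
```

servo_tool(steps=[[8.76,0,0,0,-10.4],[8.76,0,0,0,-10.4],[8.76,0,0,0,-10.4],[8.76,0,0,0,-10.4],[8.76,0,0,0,-10.4],[8.76,0,0,0,-10.4],[8.76,0,0,0,-10.4],[8.76,0,0,0,-10.4]], squeeze=8)

```text
time_s: 1.15
tcp_pos: [0.6748, -0.0, 0.2262]
eef_rot: [180.0, 0.0, -6.5]
contact_force: [-0.2, -0.0, -0.5]
gripper_width: 0.0874
```

servo_tool(steps=[[8.76,0,0,0,-10.5],[8.76,-0.8,-4.8,0,0],[8.76,-0.8,-4.9,0,0],[8.76,-0.8,-4.9,0,0],[8.76,-0.8,-4.9,0,0],[8.76,0,0,0,0],[8.76,0,0,0,0]])

```text
time_s: 2.02
tcp_pos: [0.6302, 0.1926, 0.2263]
eef_rot: [180.0, 0.0, 3.7]
contact_force: [0.1, -0.6, 0.2]
gripper_width: 0.0876
```

```bash
cat >> fit.py <<'E'
def st():
    s=r.get_state(); print('t',round(s['time_s'],2),'tcp',s['tcp_pos'].round(4),'rot',s['eef_rot'].round(1),'F',s['contact_force'].round(1),'M',s['moment'].round(2),'w',round(s['gripper_width']*1000,1)); return s
def wproj(s,p):
    k=r.calibration('wrist');T=np.array(k['tool_from_camera']);Rt=R.from_euler('xyz',s['eef_rot'],degrees=True).as_matrix()
    pc=np.linalg.inv(T)@np.append(Rt.T@(np.array(p)-s['tcp_pos']),1); v=np.array(k['K'])@pc[:3]; return v[:2]/v[2]
def delta(s,tgt):
    Rt=R.from_euler('xyz',s['eef_rot'],degrees=True).as_matrix(); print('cm',(Rt.T@(np.array(tgt)-s['tcp_pos'])*100).round(2))
E
python3 - <<'E'
from fit import *
s=st(); print(s['joints'].round(1))
im=r.capture('wrist');save(im,'w1'); im2=r.capture('scene');save(im2,'s1');np.save('s1.npy',im2)
q=np.load('stand.npy')
for p in [pt(.05,0,.05),pt(.05+.035,0,.06),pt(.05-.035,0,.06),pt(.13,0,.016)]: print(wproj(s,W(q,p)).round(0))
delta(s,W(q,pt(.05,0,.05))-[0,0,.0168])
E
```

```text
t 2.02 tcp [0.6302 0.1926 0.2263] rot [180.    0.    3.7] F [ 0.1 -0.6  0.2] M [-0.17  0.06 -0.01] w 87.6
[ 33.9  19.1  -1.5  -0.  -69.4  59.8]
[320. 239.]
[320. 274.]
[320. 193.]
[320. 363.]
cm [ 0.02  0.03 12.76]
```

View pics/w1.png

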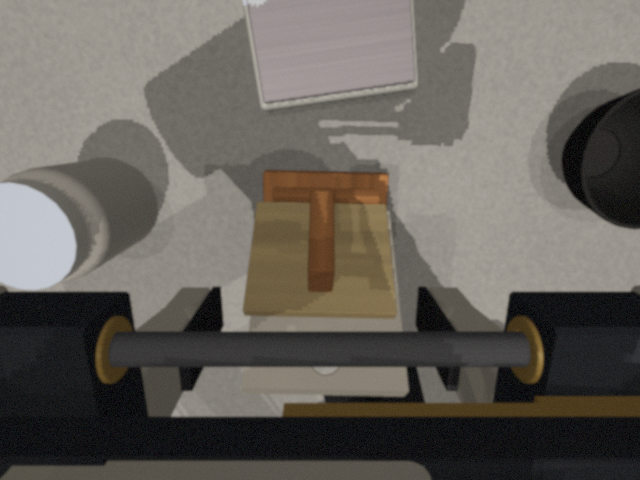

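```bash
python3 - <<'E'
from fit import *
save(np.load('s1.npy'),'s1c',(60,120,260,290),3)
E
```

```text
(no output)
```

View pics/s1c.png

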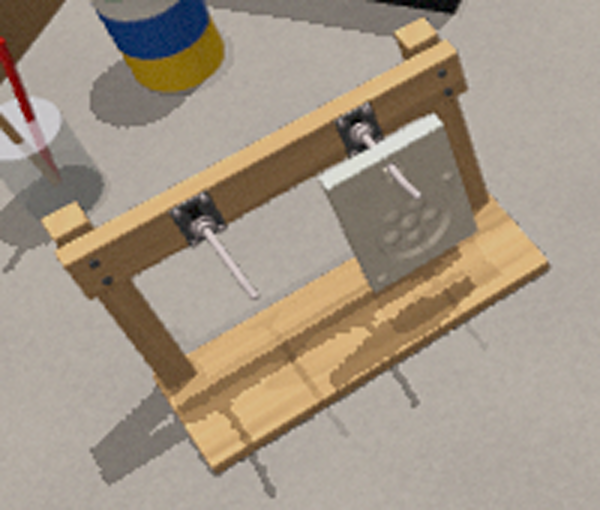

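The wrist view shows the batten between the fingers at (321,240), where I predicted it. The mould hole shows at (325,363). The scene view now shows the whole rack, with the free hook at crop (200,220) and the neighbour on the right hook. Now lowering onto the batten.

servo_tool(steps=[[8.76,0,0,3.2,0],[8.76,0,0,3.2,0],[8.76,0,0,3.2,0],[8.76,0,0,2,0],[8.76,0,0,1.1,0],[8.76,0,0,0,0],[8.76,0,0,0,0]])

```text
time_s: 3.0
tcp_pos: [0.6312, 0.1925, 0.1006]
eef_rot: [-180.0, -0.1, 3.7]
contact_force: [0.3, 0.1, -0.7]
gripper_width: 0.0874
```

servo_tool(steps=[[1.5,0,0,0,0],[1.5,0,0,0,0],[1.5,0,0,0,0],[1.5,0,0,0,0],[1.5,0,0,0,0],[1.5,0,0,0,0]], squeeze=12)

```text
time_s: 3.75
tcp_pos: [0.6304, 0.1925, 0.0995]
eef_rot: [180.0, 0.0, 3.7]
contact_force: [-0.4, -0.7, -0.2]
gripper_width: 0.0331
```

servo_tool(steps=[[1.5,0,0,0,0],[1.5,0,0,0,0],[1.5,0,0,0,0],[1.5,0,0,0,0]])

```text
time_s: 4.25
tcp_pos: [0.6304, 0.1924, 0.0995]
eef_rot: [180.0, 0.0, 3.7]
contact_force: [0.3, -0.9, -0.6]
gripper_width: 0.0182
```

servo_tool(steps=[[1.5,0.4,0,-0.4,0],[1.5,0.6,0,-0.6,0],[1.5,0.8,0,-0.8,0],[1.5,0.8,0,-1,0],[1.5,0.8,0,-2,0],[1.5,0,0,-2,0],[1.5,0,0,0,0]])

```text
time_s: 5.12
tcp_pos: [0.6659, 0.1951, 0.1698]
eef_rot: [-179.9, -0.2, 3.7]
contact_force: [-0.4, -0.6, -1.1]
gripper_width: 0.0182
```

```bash
python3 - <<'E'
from fit import *
s=st()
im=r.capture('wrist');im2=r.capture('scene');im3=r.capture('side')
save(np.hstack([im2[200:400,240:440],im3[130:330,150:350]]),'l1',None,2)
save(im,'w2')
E
```

```text
t 5.12 tcp [0.6659 0.1951 0.1698] rot [-179.9   -0.2    3.7] F [-0.4 -0.6 -1.1] M [-0.09  0.04  0.02] w 18.2
```

View pics/l1.png

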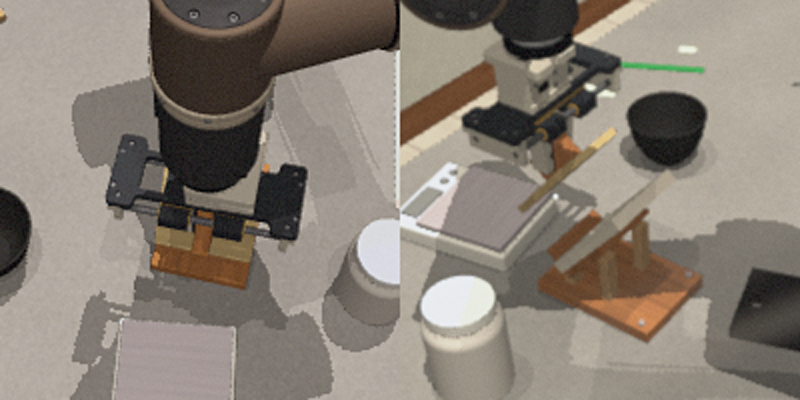

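servo_tool(steps=[[1.5,0,0,-2.5,0],[1.5,0,1.5,-2.5,0],[1.5,-1,3.5,0,0],[1.5,-1.8,3.6,0,0],[1.5,-1.8,3.6,0,0],[1.5,-2,3.6,0,0],[1.5,-2,3,0,0],[1.5,-2,2.1,0,0]])

```text
time_s: 6.28
tcp_pos: [0.5708, -0.0221, 0.2166]
eef_rot: [180.0, 0.1, 3.7]
contact_force: [0.5, -0.3, -1.3]
gripper_width: 0.018
```

servo_tool(steps=[[1.5,0,0,3,0],[1.5,0,0,4,0],[1.5,0,0,4,0],[1.5,0,0,3,0],[1.5,0,0,1.5,0],[1.5,0,0,0,0],[1.5,0,0,0,0]])

```text
time_s: 7.15
tcp_pos: [0.573, -0.0205, 0.0636]
eef_rot: [-180.0, -0.1, 3.7]
contact_force: [0.7, -0.2, -1.4]
gripper_width: 0.0177
```

servo_tool(steps=[[1.5,0,0,1,0],[1.5,0,0,0.5,0],[1.5,0,0,0,0],[1.5,0,0,0,0]], squeeze=5)

```text
time_s: 7.65
tcp_pos: [0.5722, -0.0207, 0.0477]
eef_rot: [180.0, -0.0, 3.7]
contact_force: [0.6, 0.2, -1.2]
gripper_width: 0.0178
```

```bash
python3 - <<'E'
from fit import *
s=st()
im3=r.capture('side')
save(im3,'l2',(200,100,400,250),4)
E
```

```text
t 7.65 tcp [ 0.5722 -0.0207  0.0477] rot [180.   -0.    3.7] F [ 0.6  0.2 -1.2] M [-0.13  0.06 -0.02] w 17.8
```

View pics/l2.png

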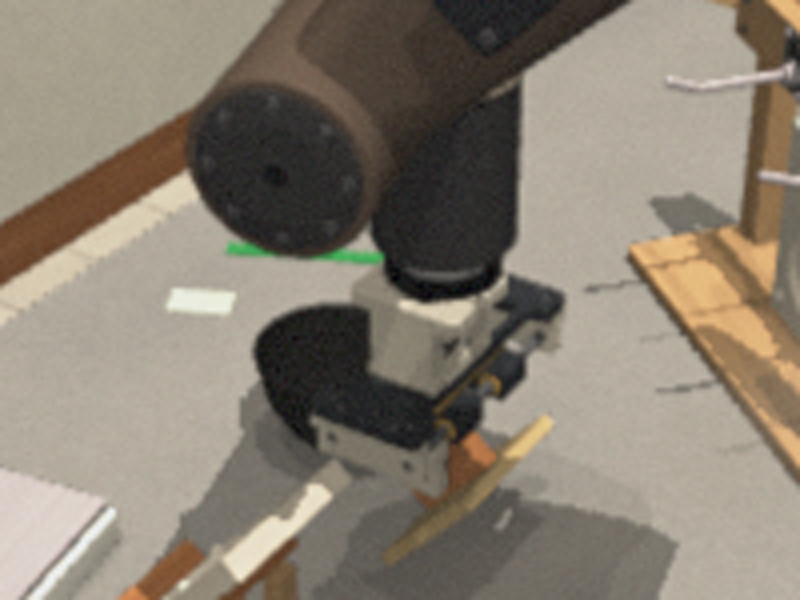

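servo_tool(steps=[[1.5,0,0,0.3,0],[1.5,0,0,0.2,0],[1.5,0,0,0.1,0],[1.5,-0.3,0,0.1,0],[1.5,-0.4,0,0.1,0],[1.5,-0.4,0,0.1,0],[1.5,0,0,0,0]], squeeze=5)

```text
time_s: 8.57
tcp_pos: [0.5603, -0.0215, 0.0382]
eef_rot: [180.0, 0.1, 3.7]
contact_force: [-0.9, 1.6, 0.1]
gripper_width: 0.0179
```

```bash
python3 - <<'E'
from fit import *
s=st()
im3=r.capture('side')
save(im3,'l3',(260,170,360,250),6)
E
```

```text
t 8.57 tcp [ 0.5603 -0.0215  0.0382] rot [1.8e+02 1.0e-01 3.7e+00] F [-0.9  1.6  0.1] M [-0.    0.3  -0.06] w 17.9
```

View pics/l3.png

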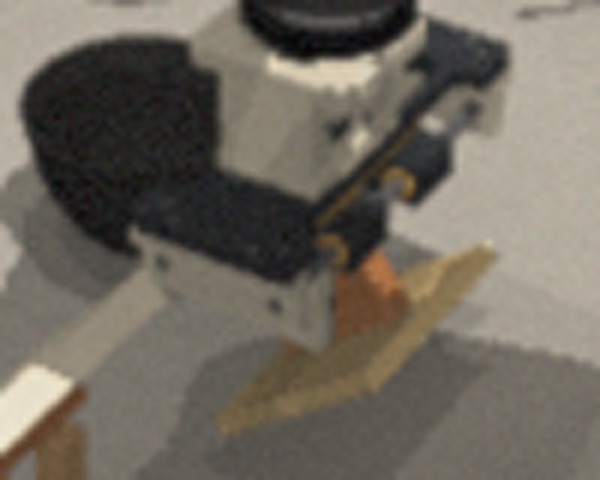

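servo_tool(steps=[[1.5,-0.5,0,0.15,0],[1.5,-0.5,0,0.17,0],[1.5,-0.5,0,0.2,0],[1.5,-0.4,0,0.22,0],[1.5,-0.4,0,0.34,0],[1.5,-0.4,0,0.36,0],[1.5,0,0,0,0]], squeeze=4)

```text
time_s: 9.5
tcp_pos: [0.5335, -0.0233, 0.0237]
eef_rot: [180.0, 0.1, 3.7]
contact_force: [-0.3, 0.3, -0.9]
gripper_width: 0.0182
```

```bash
python3 - <<'E'
from fit import *
s=st()
im3=r.capture('side')
save(im3,'l4',(260,170,360,250),6)
E
```

```text
t 9.5 tcp [ 0.5335 -0.0233  0.0237] rot [1.8e+02 1.0e-01 3.7e+00] F [-0.3  0.3 -0.9] M [-0.13  0.01  0.03] w 18.2
```

View pics/l4.png

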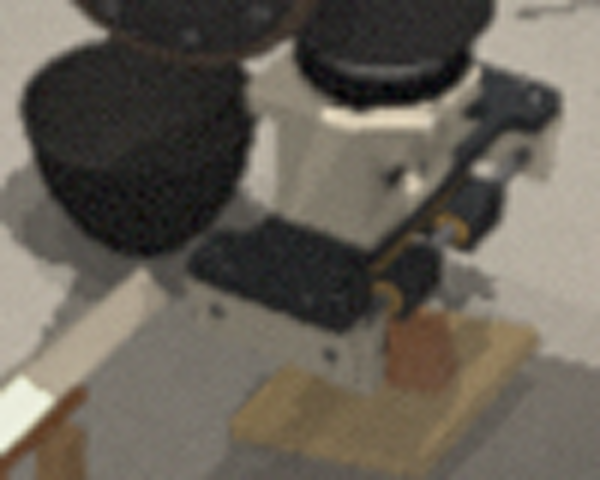

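servo_tool(steps=[[1.5,-0.1,0,0.3,0],[1.5,0,0,0.2,0],[1.5,0,0,0.15,0],[1.5,0,0,0,0],[1.5,0,0,0,0]], squeeze=3)

```text
time_s: 10.18
tcp_pos: [0.5334, -0.0232, 0.0176]
eef_rot: [-180.0, -0.0, 3.7]
contact_force: [-0.1, 0.9, -0.7]
gripper_width: 0.0179
```

servo_tool(steps=[[1.5,0,0,0.15,0],[1.5,0,0,0.1,0],[1.5,0,0,0,0]], squeeze=3)

```text
time_s: 10.55
tcp_pos: [0.5332, -0.0232, 0.0151]
eef_rot: [-180.0, 0.0, 3.7]
contact_force: [0.0, 0.0, -0.5]
gripper_width: 0.0183
```

```bash
python3 - <<'E'
from fit import *
s=st()
im3=r.capture('side')
save(im3,'l5',(260,170,360,250),6)
E
```

```text
t 10.55 tcp [ 0.5332 -0.0232  0.0151] rot [-180.     0.     3.7] F [ 0.   0.  -0.5] M [-0.13  0.06 -0.03] w 18.3
```

View pics/l5.png

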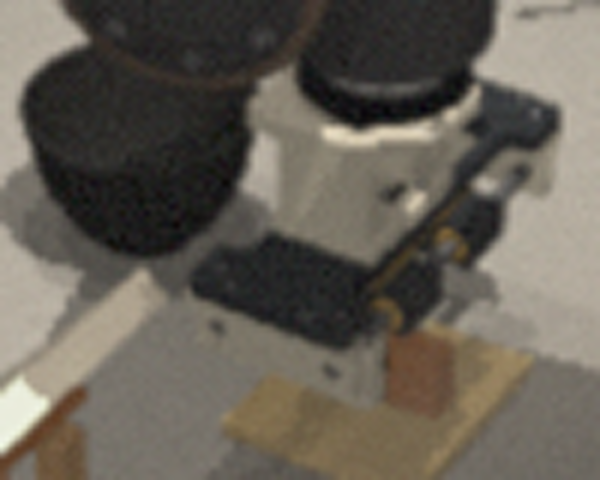

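servo_tool(steps=[[2.4,0,0,0,0],[3,0,0,0,0],[5,0,0,0,0],[5,0,0,0,0],[5,0,0,0,0]])

```text
time_s: 11.22
tcp_pos: [0.5332, -0.0232, 0.0152]
eef_rot: [180.0, 0.0, 3.7]
contact_force: [0.3, 0.5, -0.6]
gripper_width: 0.0492
```

servo_tool(steps=[[5,0,0,-1,0],[5,0,0,-3,0],[8.76,0,0,-5,0],[8.76,0,0,-6,0],[8.76,0,0,-6,0],[8.76,0,0,-4,0],[8.76,0,0,0,0]])

```text
time_s: 12.1
tcp_pos: [0.5348, -0.023, 0.2698]
eef_rot: [-179.9, -0.4, 3.7]
contact_force: [-0.1, -0.1, -1.1]
gripper_width: 0.0869
```

```bash
python3 - <<'E'
from fit import *
s=st()
im3=r.capture('side');im2=r.capture('scene')
save(np.hstack([im3[150:280,230:360],im2[230:360,220:350]]),'l6',None,3)
np.save('s2.npy',im2);np.save('d2.npy',im3)
E
```

```text
t 12.1 tcp [ 0.5348 -0.023   0.2698] rot [-179.9   -0.4    3.7] F [-0.1 -0.1 -1.1] M [-0.1   0.05 -0.05] w 86.9
```

View pics/l6.png

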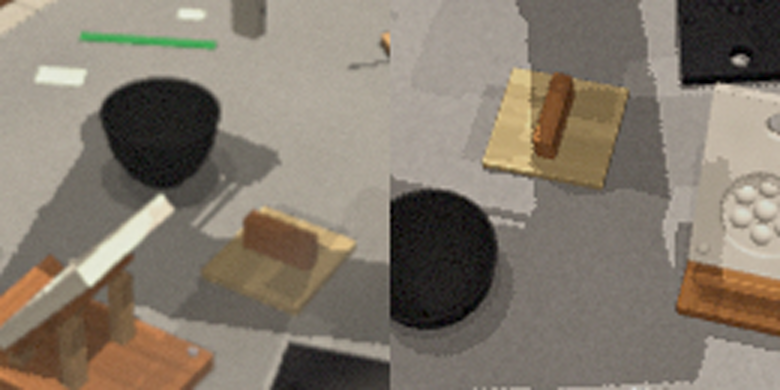

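The cover lies flat with its handle up, clear of the stand and the bowl. Now I'll refit the bare mould.

```bash
python3 - <<'E'
from fit import *
save(np.load('s2.npy'),'m1',(305,245,395,350),5.4)
save(np.load('d2.npy'),'m2',(205,200,315,310),5.4)
E
```

```text
(no output)
```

View pics/m1.png

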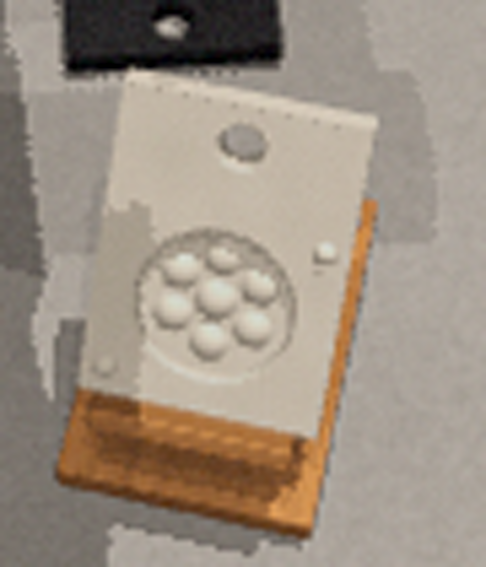

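View pics/m2.png

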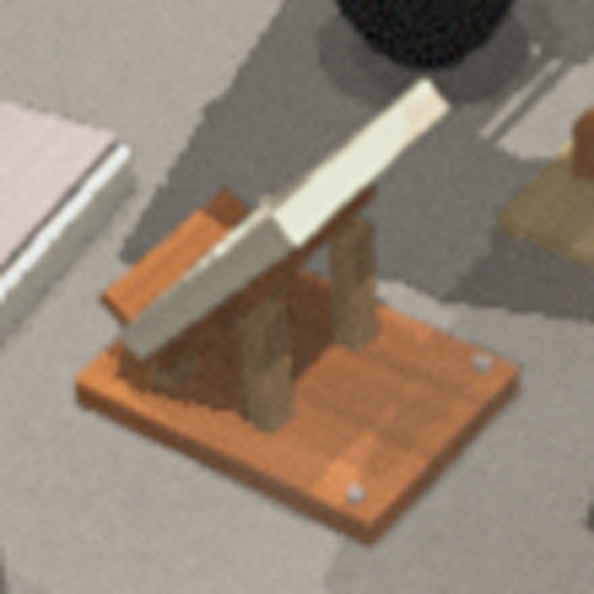

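servo_tool(steps=[[8.76,0,0,0,10],[8.76,0,0,0,10],[8.76,0,0,0,10],[8.76,0,0,0,10],[8.76,0,0,0,10],[8.76,0,0,0,10],[8.76,0,0,0,10],[8.76,0,0,0,10]])

```text
time_s: 13.2
tcp_pos: [0.5323, -0.0234, 0.2636]
eef_rot: [179.8, 0.0, -76.6]
contact_force: [0.1, -0.4, 0.2]
gripper_width: 0.0881
```

servo_tool(steps=[[8.76,0,0,0,10],[8.76,0,0,0,0],[8.76,0,0,0,0]])

```text
time_s: 13.58
tcp_pos: [0.5328, -0.0233, 0.2644]
eef_rot: [179.9, -0.0, -86.1]
contact_force: [0.2, -0.2, -0.2]
gripper_width: 0.0874
```

```bash
python3 - <<'E'
from fit import *
s=st(); q=np.load('stand.npy'); delta(s,W(q,np.array([-.027,-.024,.144]))); print(s['joints'].round(1))
E
```

```text
t 13.57 tcp [ 0.5328 -0.0233  0.2644] rot [179.9  -0.  -86.1] F [ 0.2 -0.2 -0.2] M [-0.03  0.01 -0.02] w 87.4
cm [-18.48  -2.39  12.03]
[ 18.6   5.8 -13.7  -0.  -70.6 -14.6]
```

servo_tool(steps=[[8.76,-3,-0.4,0,0.2],[8.76,-4,-0.5,0,0],[8.76,-4,-0.5,0,0],[8.76,-4,-0.5,0,0],[8.76,-3.5,-0.5,0,0],[8.76,0,0,5,0],[8.76,0,0,0,0],[8.76,0,0,0,0]])

```text
time_s: 14.58
tcp_pos: [0.5464, 0.1627, 0.2164]
eef_rot: [-179.9, -0.0, -86.4]
contact_force: [-0.2, -0.4, 0.2]
gripper_width: 0.0876
```

```bash
python3 - <<'E'
from fit import *
s=st(); q=np.load('stand.npy'); delta(s,W(q,np.array([-.027,-.024,.144])))
im=r.capture('wrist');save(im,'w3')
for n_,p in [('hole',pt(.13,0,.016)),('F+',pt(.15,.055,.016)),('F-',pt(.15,-.055,.016)),('B-',pt(.15,-.055,0))]: print(n_,wproj(s,W(q,p)).round(0))
E
```

```text
t 14.57 tcp [0.5464 0.1627 0.2164] rot [-179.9   -0.   -86.4] F [-0.2 -0.4  0.2] M [-0.03 -0.01  0.02] w 87.6
cm [-0.01  0.25  7.24]
hole [307. 297.]
F+ [327. 388.]
F- [328. 216.]
B- [349. 212.]
```

View pics/w3.png

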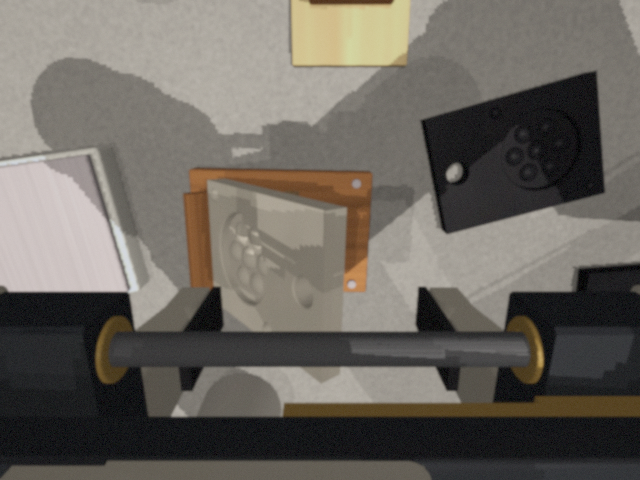

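The wrist view shows the mould head with corners at (326,211) and (347,207), within 5 px of prediction, centred between the open fingers.

servo_tool(steps=[[8.76,0,0.25,2.4,0],[8.76,0,0,2.4,0],[8.76,0,0,1.6,0],[8.76,0,0,0.8,0],[7,0,0,0,0],[6,0,0,0,0],[5,0,0,0,0],[4.6,0,0,0,0]], squeeze=4)

```text
time_s: 15.62
tcp_pos: [0.5434, 0.1629, 0.1436]
eef_rot: [-180.0, 0.0, -86.5]
contact_force: [0.8, 1.5, -1.2]
gripper_width: 0.053
```

servo_tool(steps=[[4.2,0,0,0,0],[3.8,0,0,0,0],[3.4,0,0,0,0],[3,0,0,0,0],[3,0,0,0,0],[3,0,0,0,0]])

```text
time_s: 16.38
tcp_pos: [0.5435, 0.1628, 0.1433]
eef_rot: [-180.0, 0.0, -86.5]
contact_force: [2.3, 1.0, 1.7]
gripper_width: 0.0344
```

```bash
python3 - <<'E'
from fit import *
s=st(); q=np.load('stand.npy'); print(W([0,0,-q[2]],s['tcp_pos']-[q[0],q[1],0]))
im3=r.capture('side');save(im3,'n1',(205,160,315,270),5.4)
E
```

```text
t 16.38 tcp [0.5435 0.1628 0.1433] rot [-180.     0.   -86.5] F [2.3 1.  1.7] M [ 0.05 -0.78 -0.03] w 34.4
[-0.02745806 -0.02374046  0.14330786]
```

View pics/n1.png

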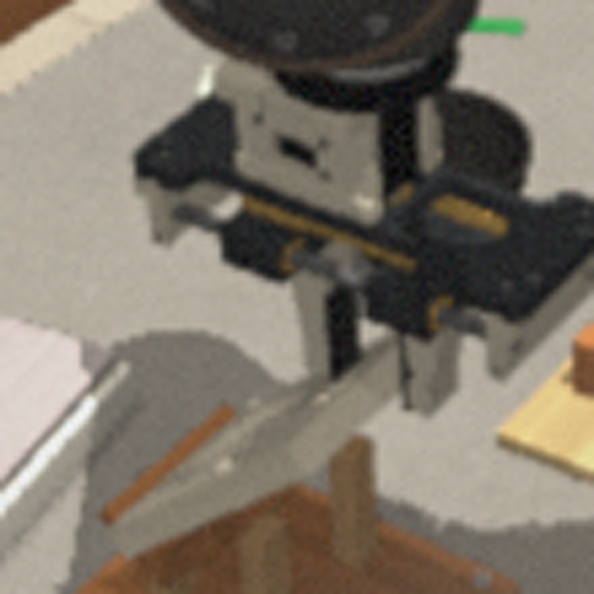

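servo_tool(steps=[[2.8,0,-0.5,-0.4,0],[2.6,0,-0.6,-0.6,0],[2.5,0,-0.7,-0.7,0],[2.4,0,-0.7,-0.6,0],[2.2,0,-0.7,-0.5,0],[2.0,0,-0.7,-0.4,0],[2.0,0,0,0,0]])

```text
time_s: 17.3
tcp_pos: [0.5828, 0.1649, 0.1756]
eef_rot: [-180.0, -0.0, -86.5]
contact_force: [-4.5, -2.8, 5.8]
gripper_width: 0.0234
```

```bash
python3 - <<'E'
from fit import *
s=st(); q=np.load('stand.npy'); print(W([0,0,-q[2]],s['tcp_pos']-[q[0],q[1],0]))
im3=r.capture('side');save(im3,'n2',(205,150,315,260),5.4)
E
```

```text
t 17.3 tcp [0.5828 0.1649 0.1756] rot [-180.    -0.   -86.5] F [-4.5 -2.8  5.8] M [-0.55  1.31 -0.01] w 23.4
[ 0.01189563 -0.02418698  0.17555057]
```

View pics/n2.png

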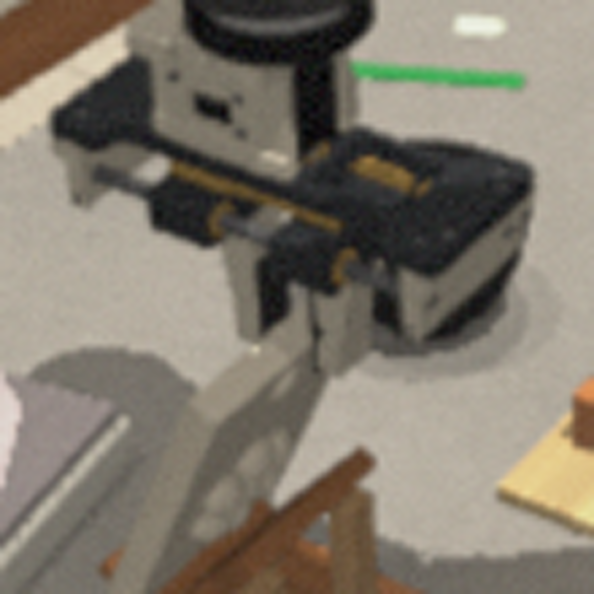

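```bash
python3 - <<'E'
from fit import *
im=r.capture('side');im2=r.capture('scene');im3=r.capture('wrist')
save(np.hstack([im[170:280,210:310],im2[240:350,290:390]]),'n3',None,4)
save(im3,'n4')
E
```

```text
(no output)
```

View pics/n3.png

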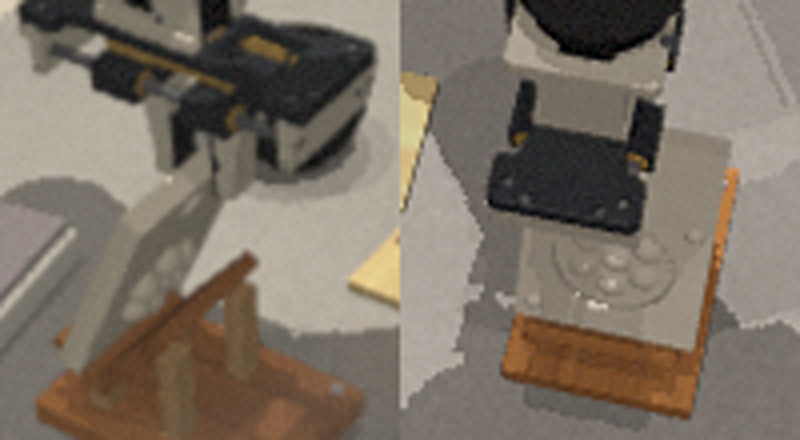

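View pics/n4.png

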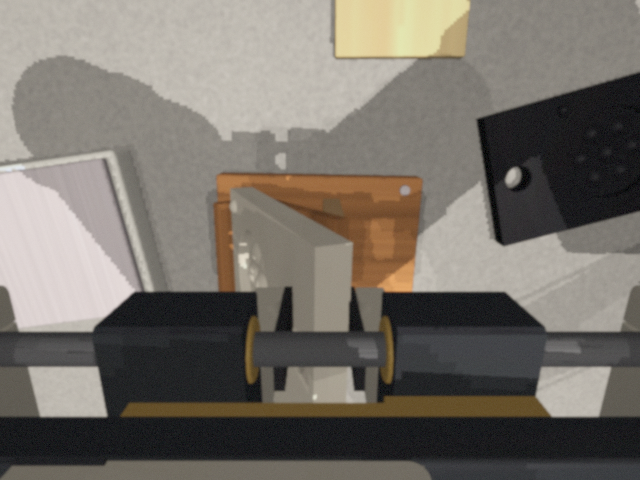

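servo_tool(steps=[[2.0,0,-0.7,-0.5,0],[2.0,0,-0.8,-0.4,0],[1.8,0,-0.8,-0.3,0],[1.6,0,-0.8,-0.2,0],[1.4,0,-0.8,-0.1,0],[1.4,0,0,0,0],[1.4,0,0,0,0]])

```text
time_s: 18.38
tcp_pos: [0.6212, 0.1675, 0.1902]
eef_rot: [-180.0, 0.0, -86.5]
contact_force: [0.8, -0.5, 0.6]
gripper_width: 0.0165
```

```bash
python3 - <<'E'
from fit import *
s=st(); q=np.load('stand.npy'); print(W([0,0,-q[2]],s['tcp_pos']-[q[0],q[1],0]))
im=r.capture('side');im2=r.capture('scene')
save(np.hstack([im[170:280,190:290],im2[240:350,290:390]]),'n5',None,4)
E
```

```text
t 18.38 tcp [0.6212 0.1675 0.1902] rot [-180.     0.   -86.5] F [ 0.8 -0.5  0.6] M [-0.03 -0.18 -0.09] w 16.5
[ 0.05038172 -0.02408683  0.19017111]
```

View pics/n5.png

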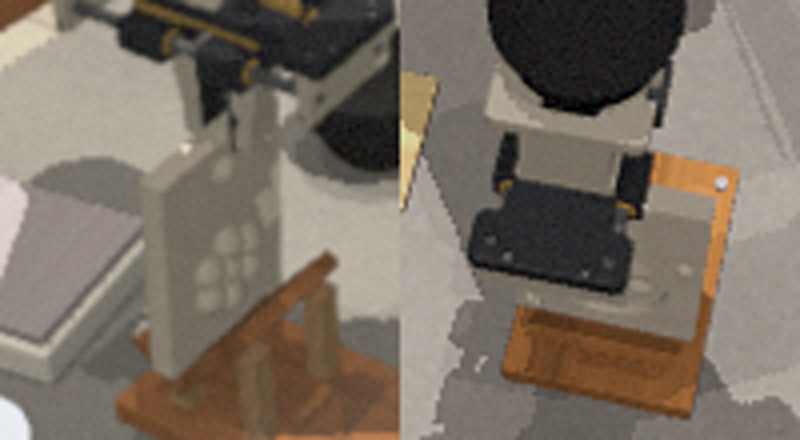

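servo_tool(steps=[[1.4,0,-0.3,0,0],[1.4,0,-0.2,0.2,0],[1.4,0,0,0.2,0],[1.4,0,0,0,0]], squeeze=4)

```text
time_s: 18.98
tcp_pos: [0.6267, 0.168, 0.1869]
eef_rot: [-179.9, 0.0, -86.5]
contact_force: [-0.3, 0.3, 4.4]
gripper_width: 0.0163
```

servo_tool(steps=[[1.2,0,0,0,0],[1.2,0,0,0,0],[1.2,0,0,0,0]], squeeze=35)

```text
time_s: 19.35
tcp_pos: [0.6268, 0.1679, 0.1868]
eef_rot: [-179.9, 0.0, -86.5]
contact_force: [1.2, 0.3, 5.2]
gripper_width: 0.0155
```

servo_tool(steps=[[1.2,0,0,-0.3,0],[1.2,0,0,-0.5,0],[1.2,0,0,-1,0],[1.2,0,0,-2,0],[1.2,0,0,-2,0],[1.2,0,0,-1,0],[1.2,0,0,0,0],[1.2,0,0,0,0]])

```text
time_s: 20.35
tcp_pos: [0.6255, 0.1677, 0.2532]
eef_rot: [179.9, -0.0, -86.5]
contact_force: [-0.1, 0.2, -4.5]
gripper_width: 0.016
```

```bash
python3 - <<'E'
from fit import *
s=st(); q=np.load('stand.npy'); print(W([0,0,-q[2]],s['tcp_pos']-[q[0],q[1],0]))
im=r.capture('side');im2=r.capture('scene');im3=r.capture('wrist')
np.save('d3.npy',im);np.save('s3.npy',im2)
save(np.hstack([im[130:270,180:300],im2[230:370,290:410]]),'n6',None,3.3)
save(im3,'n7')
E
```

```text
t 20.35 tcp [0.6255 0.1677 0.2532] rot [179.9  -0.  -86.5] F [-0.1  0.2 -4.5] M [-0.06  0.02 -0.04] w 16.0
[ 0.05473928 -0.02422012  0.25317717]
```

View pics/n6.png

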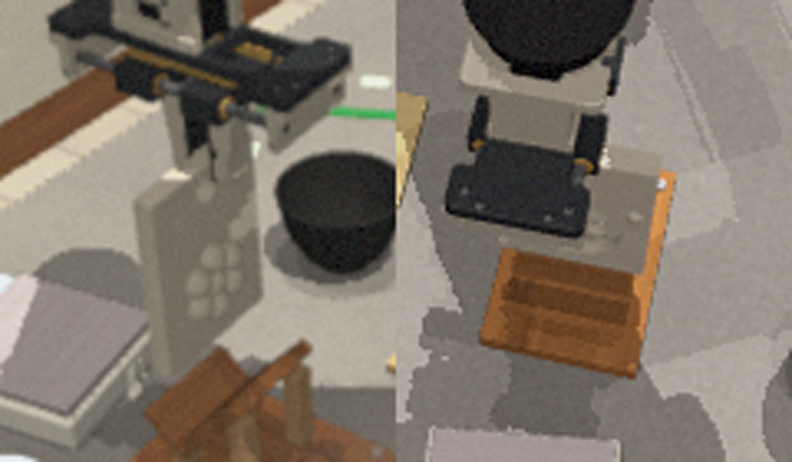

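View pics/n7.png

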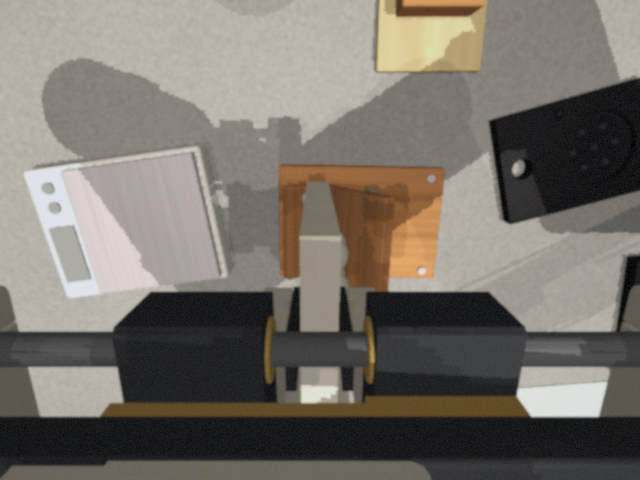

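```bash
python3 - <<'E'
from fit import *
save(np.load('d3.npy'),'n8',(210,170,270,250),7.5)
save(np.load('s3.npy'),'n9',(310,260,380,320),7.5)
E
```

```text
(no output)
```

View pics/n8.png

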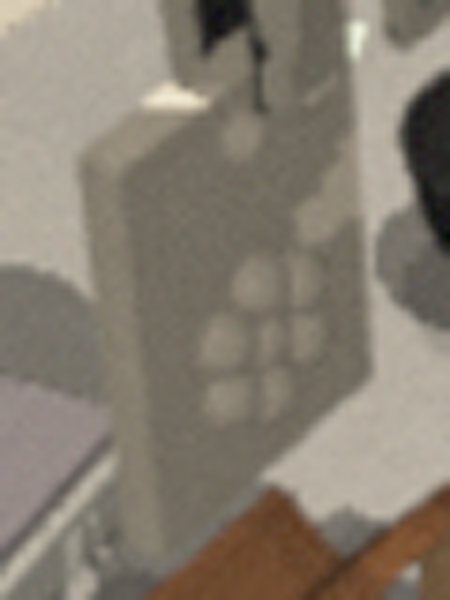

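View pics/n9.png

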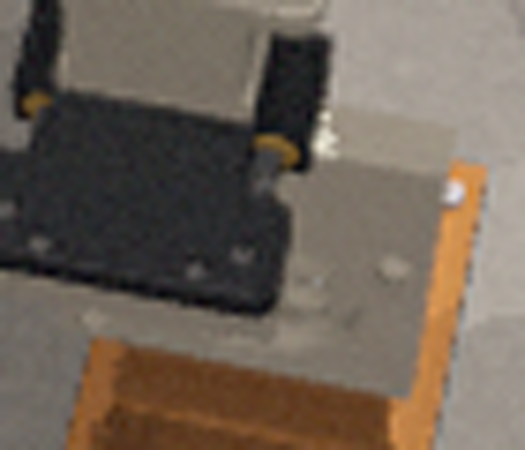

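```bash
cat > m.py <<'E'
from fit import *
A=np.array
q=np.load('stand.npy'); d=lambda x,y:(x/7.5+210,y/7.5+170); o=lambda x,y:(x/7.5+310,y/7.5+260)
tcp=A([.6255,.1677,.2532]); psi=np.radians(-86.5+90)
# slab coords: (n, y, down from head)
obs=[('side',(-.008,.055,0),d(127,178)),('side',(-.008,.055,.15),d(160,560)),('side',(-.008,-.055,.15),d(372,372)),('side',(-.008,0,.02),d(242,135)),('side',(.008,.055,0),d(82,160)),
('scene',(.008,.055,0),o(445,168)),('scene',(.008,.055,.15),o(405,395))]
def pos(v,p):
    y0,zt,ro,ti,x0=v; l=A([p[0],p[1],-p[2]])
    l=R.from_euler('yx',[ti,ro]).apply(l)   # about head centre
    return tcp+R.from_euler('z',psi).apply(l+A([x0,y0,zt]))
f=lambda v:np.concatenate([proj(a,pos(v,p))[0]-b for a,p,b in obs]+[[v[3]*100,v[4]*1000]])
s=least_squares(f,[.024,.016,0,0,0],loss='soft_l1');print(s.x.round(4),f(s.x)[:-2].reshape(-1,2).round(1))
print('hole rel tcp, stand-ish axes (x out,y,z)',R.from_euler('z',-psi).apply(pos(s.x,(0,0,.02))-tcp).round(4))
E
python3 m.py
```

```text
[ 0.0182  0.0164 -0.0072 -0.0062 -0.0009] [[-1.  -0.7]
 [ 1.   0.3]
 [ 0.4  0.4]
 [-0.   0.1]
 [-0.8 -0.6]
 [-0.3  1.2]
 [ 0.   0.3]]
hole rel tcp, stand-ish axes (x out,y,z) [-0.0007  0.0181 -0.0036]
```

```bash
python3 - <<'E'
from fit import *
exec(open('m.py').read().split('obs=')[0])
s={'tcp_pos':tcp,'eef_rot':np.array([179.9,0,-86.5])}
for zt in (.0144,.0164,.0184):
  for y0 in (.018,.021,.024):
    print(zt,y0,[wproj(s,tcp+R.from_euler('z',psi).apply([x,y0-.055,zt])).round(1) for x in(.008,-.008)], wproj(s,tcp+R.from_euler('z',psi).apply([0.008,y0-.055,zt-.15])).round(1))
E
```

```text
0.0144 0.018 [array([299.2, 235.3]), array([340.7, 235.3])] [308.7 182.3]
0.0144 0.021 [array([299.4, 242.7]), array([340.5, 242.7])] [308.7 186.3]
0.0144 0.024 [array([299.5, 250.1]), array([340.4, 250. ])] [308.7 190.2]
0.0164 0.018 [array([299. , 236.7]), array([341. , 236.7])] [308.6 182.7]
0.0164 0.021 [array([299.1, 244.2]), array([340.8, 244.2])] [308.6 186.7]
0.0164 0.024 [array([299.2, 251.7]), array([340.7, 251.6])] [308.7 190.6]
0.0184 0.018 [array([298.7, 238.2]), array([341.3, 238.1])] [308.5 183. ]
0.0184 0.021 [array([298.9, 245.8]), array([341.1, 245.7])] [308.6 187. ]
0.0184 0.024 [array([299. , 253.3]), array([341. , 253.3])] [308.6 191. ]
```

```bash
python3 - <<'E'
import cv2
im=cv2.imread('pics/n7.png')[160:300,250:400]; cv2.imwrite('pics/n7c.png',cv2.resize(im,None,fx=4,fy=4))
E
```

```text
(no output)
```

View pics/n7c.png

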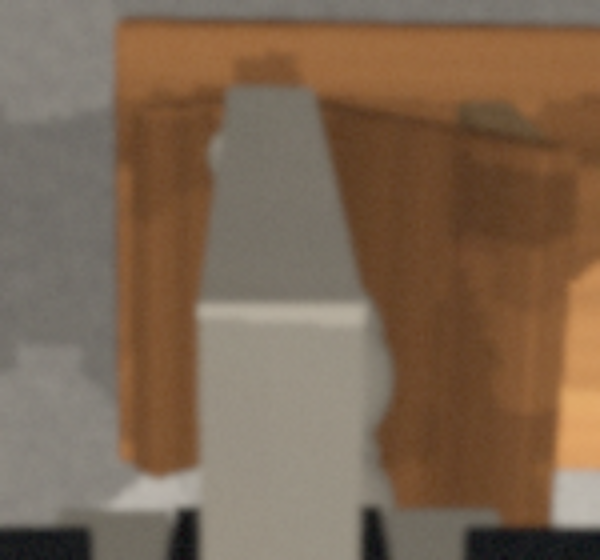

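```bash
python3 - <<'E'
from fit import *
save(np.load('s1.npy'),'h1',(105,170,165,230),10)
save(np.load('d2.npy'),'h2',(360,85,460,185),6)
E
```

```text
(no output)
```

View pics/h1.png

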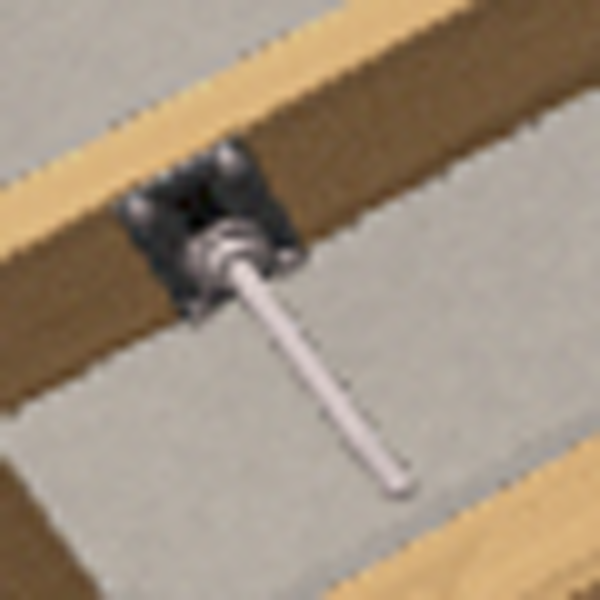

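View pics/h2.png

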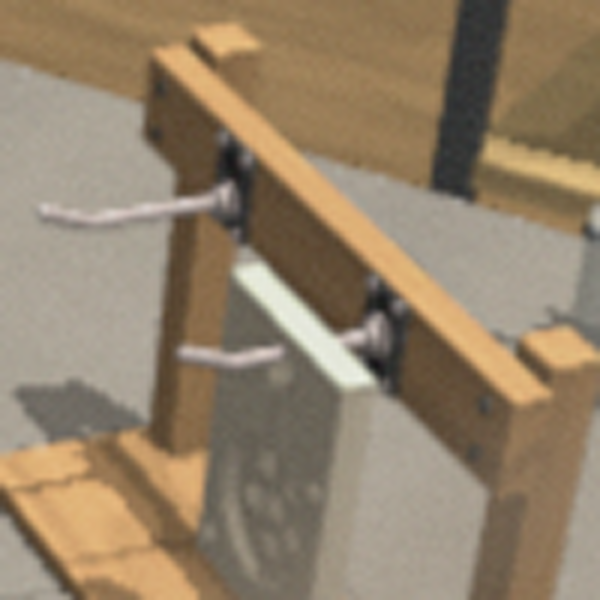

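```bash
cat > b2.py <<'E'
from fit import *
A=np.array
def mk(s,ox,oy): return lambda x,y:A([(x+.5)/s-.5+ox,(y+.5)/s-.5+oy])
o=mk(10,105,170);d=mk(6,360,85);d4=mk(3.7,340,80);o3=mk(3.7,65,130);os=mk(3,60,120)
def obsf(h): return [
('scene',A([.003,-.092,.239]),o(120,200)),('scene',A([.003,-.092,.191]),o(192,325)),('scene',A([.003,-.058,.191]),o(307,258)),('scene',A([.003,-.058,.239]),o(240,137)),
('scene',A([.1,-.075,.215+h+.008]),o(400,484)),('scene',A([.102,-.075,.215+h+.009]),o(404,489)),
('scene',A([.078,-.18,0]),os(217,472)),('scene',A([.078,.18,0]),os(548,267)),
('side',A([.101,-.075,.215+h+.0088]),d(44,210)),('side',A([.078,-.075,.215+h]),d(92,219)),
('side',A([.101,.075,.215+h+.0088]),d(184,352)),('side',A([.078,.075,.215+h]),d(232,358)),
('side',A([0,-.18,.24]),d(153,60)),('side',A([0,.18,.24]),d(513,405)),('side',A([0,.18,.19]),d(488,487)),('side',A([.078,-.18,.015]),d4(65,302)),('side',A([.078,.18,.015]),d4(250,543)),('side',A([-.047,.18,.015]),d4(392,510))]
def res(q): return np.concatenate([proj(a,W(q,p))[0]-b for a,p,b in obsf(q[3])])
s=least_squares(res,[.457,-.348,.95,0],loss='soft_l1')
q=s.x;print(q[:2],np.degrees(q[2]),'h',q[3]);print(res(q).reshape(-1,2).round(1))
J=s.jac;print('sd',np.sqrt(np.diag(np.linalg.inv(J.T@J))).round(4))
np.save('rack.npy',q)
E
python3 b2.py
```

```text
[ 0.4575427  -0.34859807] 54.222573762149906 h -0.002223387508741781
[[-0.7  1.2]
 [-0.5  0.5]
 [ 0.5  0.3]
 [ 0.3  0.5]
 [-1.2 -0.6]
 [-1.3 -0.8]
 [-0.3  1.5]
 [ 1.2  1.3]
 [ 0.9 -0.2]
 [ 0.  -0.1]
 [ 0.4  1.8]
 [-0.2  2.3]
 [-0.2 -1.3]
 [ 0.2  0.4]
 [ 1.2  3.4]
 [-0.6  0. ]
 [-0.2  1. ]
 [ 0.9  1. ]]
sd [0.0009 0.0011 0.007  0.002 ]
```

```bash
cat >> b2.py <<'E'
print('--- free hook only')
q0=q
def res2(v): # lateral shift, height of rod, along
    return np.concatenate([proj(a,W(q0[:3],A([x,v[0]-.075,.215+v[1]+dz])+A([v[2],0,0])))[0]-b for a,x,dz,b in
     [('scene',.101,.0085,o(400,485)),('side',.101,.0088,d(46,210)),('side',.078,0,d(94,219))]])
v=least_squares(res2,[0,0,0]);print(v.x.round(4),v.fun.round(1))
# scene rod slope/ passes thru mid & root
K,rv,t=P('scene')
for h in (-.01,-.005,-.002,0,.003):
    print(h,[proj('scene',W(q0[:3],A([x,-.075,.215+h])))[0].round(1) for x in(.02,.078)])
print('rod seen',o(240,268),o(348,420))
E
python3 b2.py | sed -n '/free/,$p'
```

```text
--- free hook only
[ 0.0014 -0.0022  0.0016] [-0.2 -0.4  0.2  0.1 -0.7  0.2]
-0.01 [array([130.6, 200. ]), array([141.4, 215.2])]
-0.005 [array([129.8, 198.8]), array([140.6, 214. ])]
-0.002 [array([129.4, 198.1]), array([140.2, 213.3])]
0 [array([129.1, 197.6]), array([139.9, 212.8])]
0.003 [array([128.7, 196.8]), array([139.5, 212.1])]
rod seen [128.55 196.35] [139.35 211.55]
```

servo_tool(steps=[[1.2,0,0,-0.5,-6],[1.2,0,0,-0.5,-9],[1.2,0,0,0,-9],[1.2,0,0,0,-9],[1.2,0,0,0,-9],[1.2,0,0,0,-8.7],[1.2,0,0,0,0],[1.2,0,0,0,0]])

```text
time_s: 21.5
tcp_pos: [0.626, 0.1678, 0.2639]
eef_rot: [180.0, 0.0, -36.0]
contact_force: [0.2, 0.6, -2.4]
gripper_width: 0.0159
```

```bash
cat >> fit.py <<'E'
def rk(s):
    q=np.load('rack.npy'); print('tcp in rack',W([0,0,-q[2]],s['tcp_pos']-[q[0],q[1],0]).round(4))
E
python3 - <<'E'
from fit import *
s=st(); q=np.load('rack.npy'); delta(s,W(q[:3],np.array([.145,-.0917,.223]))); rk(s); print(s['joints'].round(1))
E
```

```text
t 21.5 tcp [0.626  0.1678 0.2639] rot [180.   0. -36.] F [ 0.2  0.6 -2.4] M [-0.08  0.01  0.01] w 15.9
cm [25.83 37.15  4.1 ]
tcp in rack [0.5174 0.1652 0.2639]
[ 32.2  16.9   0.3  -0.  -73.4  21.8]
```

servo_tool(steps=[[1.2,1.5,2,0,0],[1.2,2.5,3.5,0,0],[1.2,3,4,0,0],[1.2,3.3,4.5,0,0],[1.2,3.3,4.5,0,0],[1.2,3.3,4.5,0,0],[1.2,3.3,4.5,0,0],[1.2,2.6,4,0,0]])

```text
time_s: 22.5
tcp_pos: [0.626, -0.224, 0.2642]
eef_rot: [180.0, -0.0, -36.0]
contact_force: [0.9, -1.2, -2.3]
gripper_width: 0.0159
```

servo_tool(steps=[[1.2,2,2.2,0,0],[1.2,1,1.3,0,-0.2],[1.2,0,0,2,0],[1.2,0,0,1.5,0],[1.2,0,0,0.6,0],[1.2,0,0,0,0],[1.2,0,0,0,0]])

```text
time_s: 23.38
tcp_pos: [0.6311, -0.2668, 0.224]
eef_rot: [-180.0, -0.1, -35.6]
contact_force: [-0.3, 0.3, -3.1]
gripper_width: 0.0155
```

```bash
python3 - <<'E'
from fit import *
s=st(); q=np.load('rack.npy'); delta(s,W(q[:3],np.array([.145,-.0917,.223]))); rk(s)
im=r.capture('side');im2=r.capture('scene');im3=r.capture('wrist')
np.save('d4.npy',im);np.save('s4.npy',im2);np.save('w4.npy',im3)
save(np.hstack([im[60:200,300:440],im2[140:280,90:230]]),'p1',None,2.8);save(im3,'p2')
E
```

```text
t 23.38 tcp [ 0.6311 -0.2668  0.224 ] rot [-1.80e+02 -1.00e-01 -3.56e+01] F [-0.3  0.3 -3.1] M [-0.15 -0.03  0.01] w 15.5
cm [-0.13  2.28  0.1 ]
tcp in rack [ 0.1678 -0.093   0.224 ]
```

View pics/p1.png

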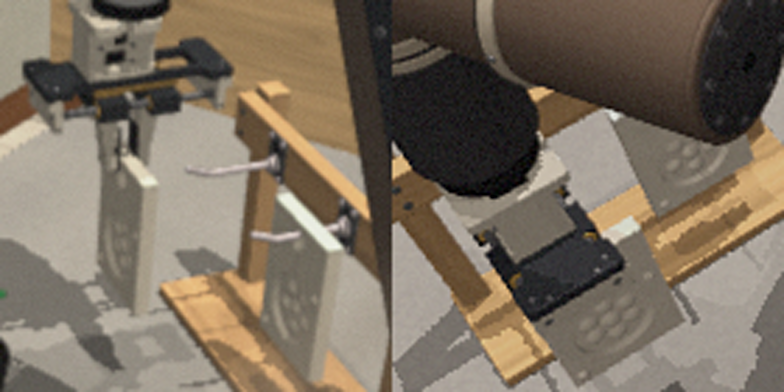

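View pics/p2.png

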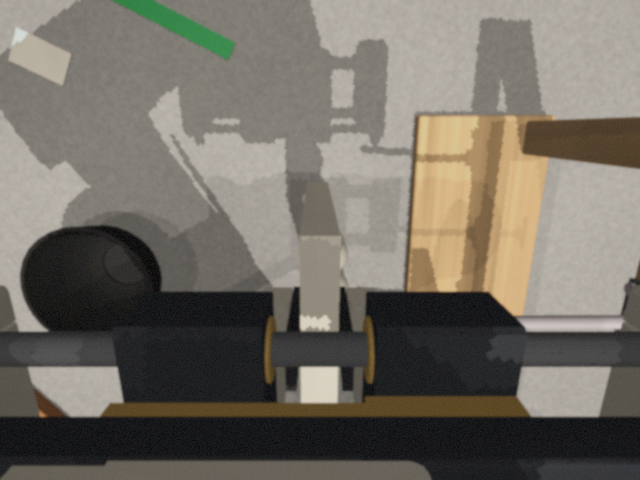

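```bash
python3 - <<'E'
from fit import *
q=np.load('rack.npy')[:3]; A=np.array
s={'tcp_pos':A([.6311,-.2668,.224]),'eef_rot':A([180.,-.1,-35.6])}
for h in(-.006,-.002,.002):
  for y in (-.075,-.0736,-.070):
    print(h,y,[wproj(s,W(q,A([x,y,.215+h]))).round(1) for x in (.01,.03,.05)])
print('plate edge',[wproj(s,W(q,A([.003,-.092,z]))).round(1) for z in(.239,.191)],'railend',[wproj(s,W(q,A([0,-.18,z]))).round(1) for z in(.24,.19)],'base',[wproj(s,W(q,A([x,-.18,.015]))).round(1) for x in(.078,-.047)])
save(np.load('w4.npy'),'p3',(400,90,640,350),2.5)
E
```

```text
-0.006 -0.075 [array([634.9, 326.7]), array([595. , 326.6]), array([555.1, 326.5])]
-0.006 -0.0736 [array([634.2, 329.2]), array([594.4, 329.1]), array([554.6, 329. ])]
-0.006 -0.07 [array([632.5, 335.5]), array([593. , 335.5]), array([553.4, 335.4])]
-0.002 -0.075 [array([641.3, 330.7]), array([600.6, 330.6]), array([559.9, 330.5])]
-0.002 -0.0736 [array([640.6, 333.2]), array([600. , 333.2]), array([559.4, 333.1])]
-0.002 -0.07 [array([638.9, 339.7]), array([598.5, 339.6]), array([558.1, 339.6])]
0.002 -0.075 [array([648. , 334.9]), array([606.5, 334.8]), array([564.9, 334.7])]
0.002 -0.0736 [array([647.3, 337.5]), array([605.8, 337.4]), array([564.4, 337.3])]
0.002 -0.07 [array([645.5, 344.1]), array([604.3, 344. ]), array([563. , 343.9])]
plate edge [array([718.7, 325.8]), array([628.9, 281.4])] railend [array([805.9,  99.3]), array([676.8, 107. ])] base [array([418.7, 117.1]), array([556.2, 117.4])]
```

View pics/p3.png

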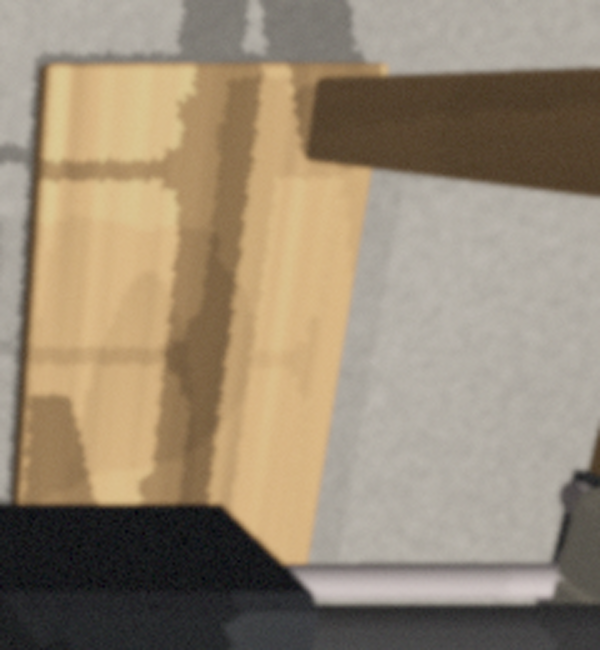

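servo_tool(steps=[[1.2,0.1,1,0,0],[1.2,0.1,1.5,0,0],[1.2,0,1.2,0,0],[1.2,0,0.5,0,0],[1.2,0,0,0,0],[1.2,0,0,0,0]])

```text
time_s: 24.28
tcp_pos: [0.6079, -0.3022, 0.2232]
eef_rot: [-180.0, -0.0, -35.6]
contact_force: [-0.2, 0.1, -3.0]
gripper_width: 0.0158
```

```bash
python3 - <<'E'
from fit import *
s=st(); rk(s)
im=r.capture('side');im3=r.capture('wrist')
save(im,'p4',(350,90,430,170),7.5);save(im3,'p5')
q=np.load('rack.npy')[:3]
E
```

```text
t 24.27 tcp [ 0.6079 -0.3022  0.2232] rot [-180.    -0.   -35.6] F [-0.2  0.1 -3. ] M [-0.09  0.04  0.05] w 15.8
tcp in rack [ 0.1256 -0.0949  0.2232]
```

View pics/p4.png

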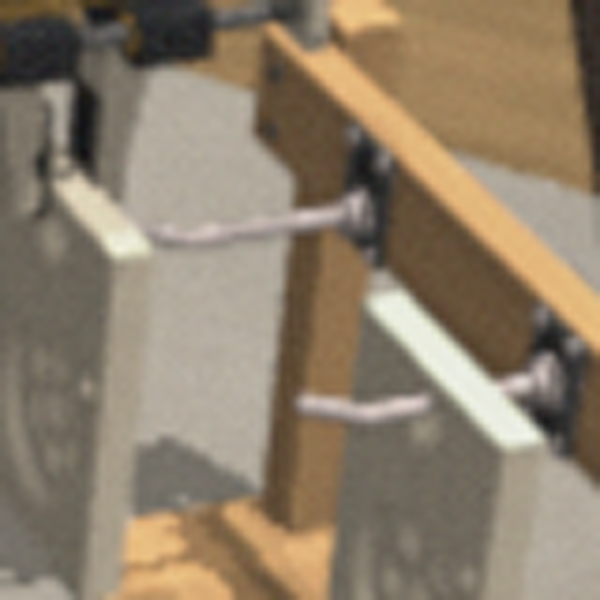

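View pics/p5.png

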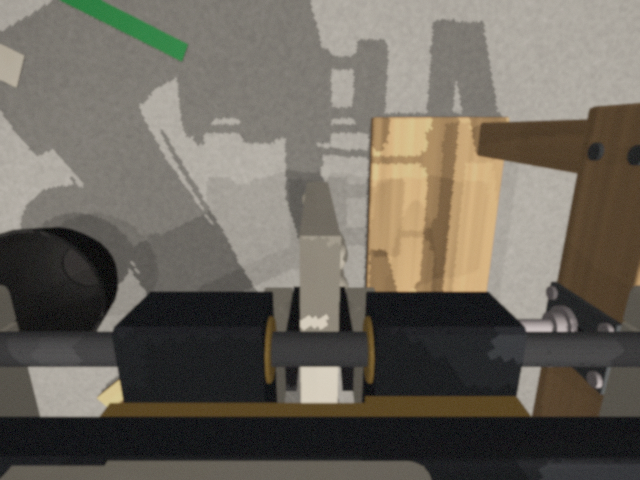

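```bash
python3 - <<'E'
import cv2
im=cv2.imread('pics/p5.png')[260:410,500:640]; cv2.imwrite('pics/p5c.png',cv2.resize(im,None,fx=4,fy=4,interpolation=cv2.INTER_CUBIC))
from fit import *
q=np.load('rack.npy')[:3];A=np.array
s={'tcp_pos':A([.6079,-.3022,.2232]),'eef_rot':A([180.,0,-35.6])}
for n,p in dict(pbl=[.003,-.092,.191],ptl=[.003,-.092,.239],pbr=[.003,-.058,.191],ptr=[.003,-.058,.239],rail=[0,-.18,.19],railt=[0,-.18,.24],b1=[.078,-.18,.015],b2=[-.047,-.18,.015],root0=[.015,-.075,.215],root_4=[.015,-.075,.211],root_8=[.015,-.075,.207]).items(): print(n,wproj(s,W(q,A(p))).round(1))
E
```

```text
pbl [549.9 285. ]
ptl [617.  330.7]
pbr [539.3 341.4]
ptr [599.6 399.9]
rail [587.7 110.7]
railt [684.9 104.6]
b1 [372.2 118.7]
b2 [510. 119.]
root0 [547.7 336.8]
root_4 [543.1 332.6]
root_8 [538.6 328.5]
```

View pics/p5c.png

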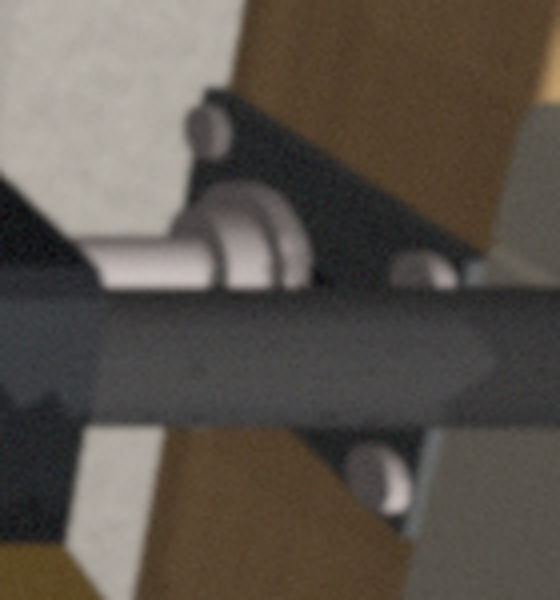

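servo_tool(steps=[[1.2,0,0.5,0,0],[1.2,0,0.5,0,0],[1.2,0,0.5,0,0],[1.2,0,0.5,0.05,0],[1.2,0,0.5,0.1,0],[1.2,0,0,0,0]])

```text
time_s: 25.12
tcp_pos: [0.5929, -0.323, 0.2215]
eef_rot: [180.0, 0.0, -35.6]
contact_force: [0.1, -0.5, -2.7]
gripper_width: 0.0154
```

```bash
python3 - <<'E'
from fit import *
s=st(); rk(s)
im=r.capture('side')
save(im,'p6',(360,90,430,160),8.5)
E
```

```text
t 25.12 tcp [ 0.5929 -0.323   0.2215] rot [180.    0.  -35.6] F [ 0.1 -0.5 -2.7] M [-0.09 -0.01 -0.01] w 15.4
tcp in rack [ 0.0999 -0.0948  0.2215]
```

View pics/p6.png

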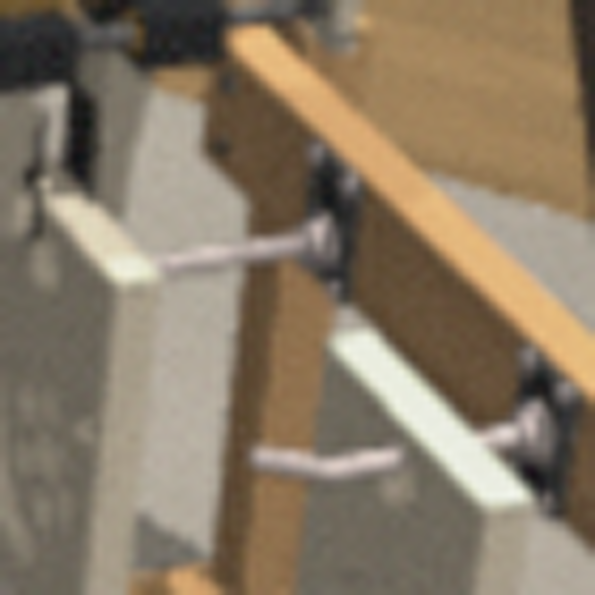

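servo_tool(steps=[[1.2,0,0.4,0.05,0],[1.2,0,0.4,0.1,0],[1.2,0,0.4,0.1,0],[1.2,0,0.4,0.1,0],[1.2,0,0,0,0]])

```text
time_s: 25.8
tcp_pos: [0.5836, -0.3359, 0.218]
eef_rot: [180.0, 0.0, -35.6]
contact_force: [-0.6, 0.6, -3.8]
gripper_width: 0.0154
```

```bash
python3 - <<'E'
from fit import *
s=st(); rk(s)
im=r.capture('side')
save(im,'p7',(360,90,430,160),8.5)
E
```

```text
t 25.8 tcp [ 0.5836 -0.3359  0.218 ] rot [180.    0.  -35.6] F [-0.6  0.6 -3.8] M [-0.07  0.02  0.  ] w 15.4
tcp in rack [ 0.084  -0.0949  0.218 ]
```

View pics/p7.png

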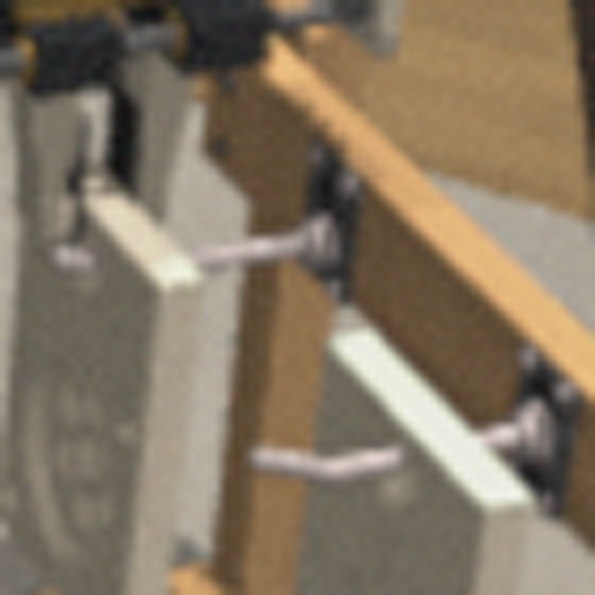

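The rod tip now shows through the hole at crop (72,258), with no contact force. I'll carry on inward.

servo_tool(steps=[[1.2,0,0.5,0.1,0],[1.2,0,0.5,0.1,0],[1.2,0,0.5,0.05,0],[1.2,0,0.5,0,0],[1.2,0,0.5,0,0],[1.2,0,0.3,0,0],[1.2,0,0,0,0]])

```text
time_s: 26.72
tcp_pos: [0.5675, -0.3586, 0.2157]
eef_rot: [-180.0, -0.0, -35.6]
contact_force: [0.1, 0.3, -3.0]
gripper_width: 0.0158
```

```bash
python3 - <<'E'
from fit import *
s=st(); rk(s)
im=r.capture('side');im2=r.capture('scene');im3=r.capture('wrist')
save(np.hstack([im[85:165,365:445],im2[170:250,110:190]]),'p8',None,5)
save(im3,'p9')
E
```

```text
t 26.73 tcp [ 0.5675 -0.3586  0.2157] rot [-180.    -0.   -35.6] F [ 0.1  0.3 -3. ] M [-0.12 -0.02  0.02] w 15.8
tcp in rack [ 0.0562 -0.095   0.2157]
```

View pics/p8.png

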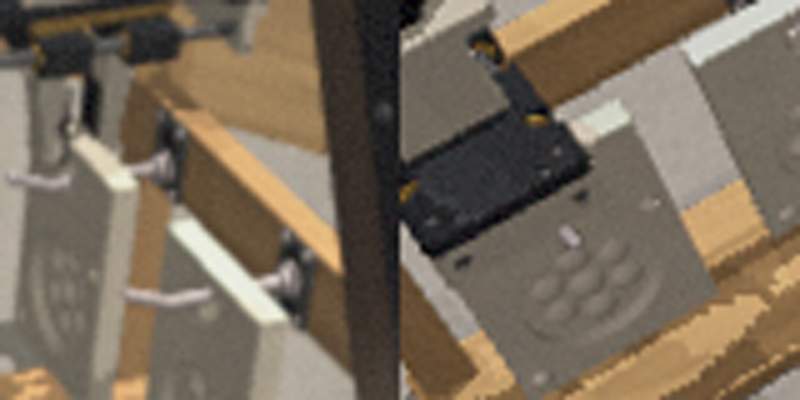

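View pics/p9.png

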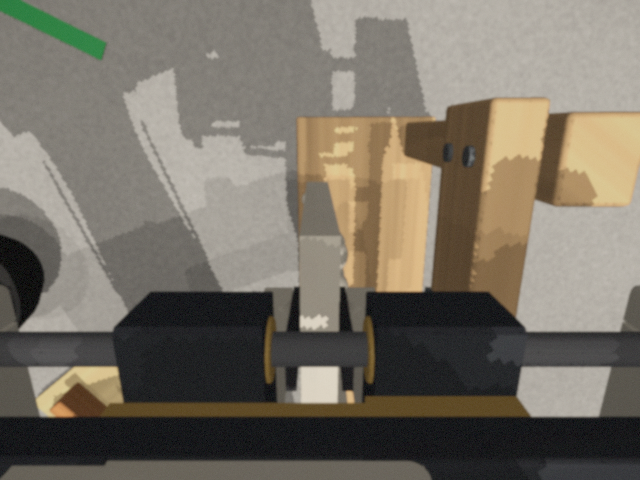

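servo_tool(steps=[[1.2,0,0,0.15,0],[1.2,0,0,0.15,0],[1.2,0,0,0.1,0],[1.2,0,0,0.1,0],[1.2,0,0,0,0]])

```text
time_s: 27.5
tcp_pos: [0.5676, -0.3583, 0.2106]
eef_rot: [180.0, 0.0, -35.6]
contact_force: [-0.3, 0.3, -3.0]
gripper_width: 0.0156
```

servo_tool(steps=[[1.2,0,0,0.05,0],[1.2,0,0,0.05,0],[1.2,0,0,0,0]])

```text
time_s: 27.88
tcp_pos: [0.5676, -0.3584, 0.2096]
eef_rot: [180.0, 0.0, -35.6]
contact_force: [0.4, 0.2, -2.9]
gripper_width: 0.0159
```

servo_tool(steps=[[1.2,0,0,0.05,0],[1.2,0,0,0.05,0],[1.2,0,0,0.05,0],[1.2,0,0,0,0]])

```text
time_s: 28.38
tcp_pos: [0.5676, -0.3584, 0.2081]
eef_rot: [180.0, 0.0, -35.6]
contact_force: [0.2, -0.1, -3.7]
gripper_width: 0.0157
```

servo_tool(steps=[[1.2,0,0,0.05,0],[1.2,0,0,0.05,0],[1.2,0,0,0,0]])

```text
time_s: 28.75
tcp_pos: [0.5676, -0.3584, 0.2071]
eef_rot: [-180.0, 0.0, -35.6]
contact_force: [-0.4, -0.2, -3.4]
gripper_width: 0.0154
```

servo_tool(steps=[[1.2,0,0,0.05,0],[1.2,0,0,0.05,0],[1.2,0,0,0.05,0],[1.2,0,0,0,0]])

```text
time_s: 29.25
tcp_pos: [0.5676, -0.3584, 0.206]
eef_rot: [180.0, -0.0, -35.6]
contact_force: [-1.2, 0.8, -0.9]
gripper_width: 0.0155
```

```bash
python3 - <<'E'
from fit import *
s=st(); rk(s)
im=r.capture('side');im2=r.capture('scene')
save(np.hstack([im[85:165,365:445],im2[170:250,110:190]]),'p10',None,5)
E
```

```text
t 29.25 tcp [ 0.5676 -0.3584  0.206 ] rot [180.   -0.  -35.6] F [-1.2  0.8 -0.9] M [ 0.15  0.26 -0.02] w 15.5
tcp in rack [ 0.0564 -0.0951  0.206 ]
```

View pics/p10.png

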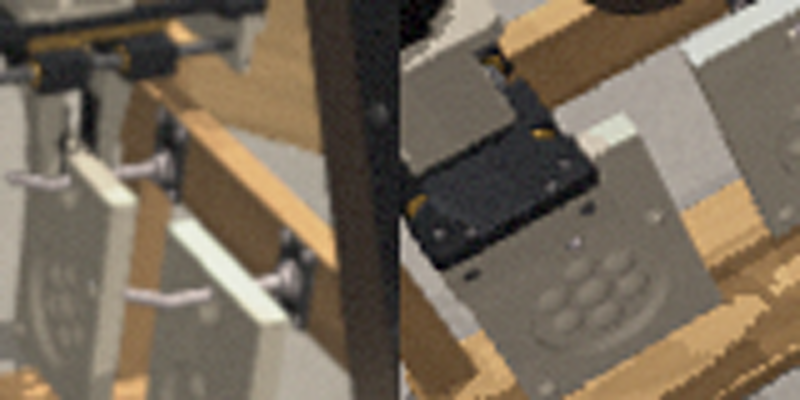

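servo_tool(steps=[[1.2,0,0,0.04,0],[1.2,0,0,0,0],[1.2,0,0,0,0],[1.2,0,0,0,0]])

```text
time_s: 29.85
tcp_pos: [0.5677, -0.3585, 0.2057]
eef_rot: [180.0, -0.0, -35.6]
contact_force: [-1.7, 2.4, 4.7]
gripper_width: 0.0157
```

servo_tool(steps=[[1.2,-0.1,0,0,0],[1.2,-0.1,0,0,0],[1.2,0,0,0,0],[1.2,0,0,0,0]])

```text
time_s: 30.35
tcp_pos: [0.5668, -0.3577, 0.2058]
eef_rot: [-180.0, -0.1, -35.6]
contact_force: [3.6, -2.8, 4.4]
gripper_width: 0.0153
```

servo_tool(steps=[[1.2,0.07,0,0,0],[1.2,0,0,0,0],[1.2,0,0,0,0]])

```text
time_s: 30.72
tcp_pos: [0.5668, -0.3577, 0.2057]
eef_rot: [-180.0, -0.0, -35.6]
contact_force: [2.9, -1.4, 6.1]
gripper_width: 0.016
```

servo_tool(steps=[[1.2,0,0,0,0],[1.2,0,0,0,0],[1.2,0,0,0,0]], squeeze=8)

```text
time_s: 31.1
tcp_pos: [0.5667, -0.3575, 0.2054]
eef_rot: [-180.0, -0.0, -35.6]
contact_force: [3.2, -1.1, 5.3]
gripper_width: 0.0158
```

servo_tool(steps=[[1.2,0,0,0,0],[1.2,0,0,0,0],[1.2,0,0,0,0]], squeeze=3)

```text
time_s: 31.48
tcp_pos: [0.5663, -0.3573, 0.2047]
eef_rot: [-180.0, 0.1, -35.6]
contact_force: [3.6, -0.4, 1.4]
gripper_width: 0.0162
```

```bash
python3 - <<'E'
from fit import *
s=st(); rk(s)
im=r.capture('side');im2=r.capture('scene')
save(np.hstack([im[85:165,365:445],im2[170:250,110:190]]),'p11',None,5)
E
```

```text
t 31.48 tcp [ 0.5663 -0.3573  0.2047] rot [-1.80e+02  1.00e-01 -3.56e+01] F [ 3.6 -0.4  1.4] M [-0.17 -0.98 -0.04] w 16.2
tcp in rack [ 0.0565 -0.0933  0.2047]
```

View pics/p11.png

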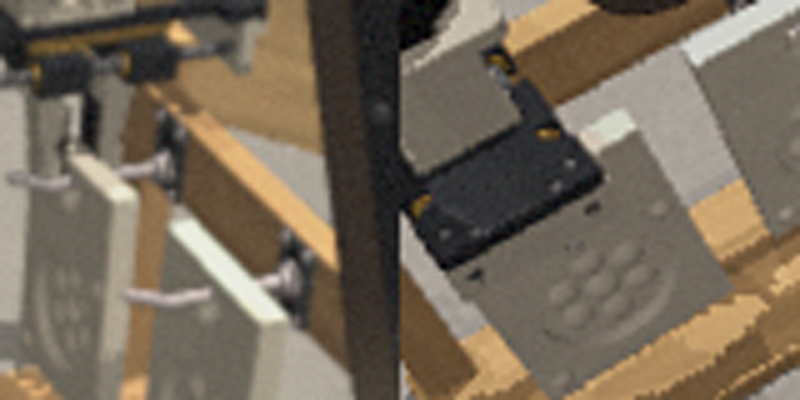

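servo_tool(steps=[[1.8,0,0,0,0],[2.0,0,0,0,0],[2.4,0,0,0,0],[2.8,0,0,0,0],[3.0,0,0,0,0],[3.0,0,0,0,0],[3.0,0,0,0,0]])

```text
time_s: 32.45
tcp_pos: [0.5666, -0.3576, 0.2053]
eef_rot: [-180.0, 0.0, -35.6]
contact_force: [-0.2, 0.2, -0.1]
gripper_width: 0.0296
```

```bash
python3 - <<'E'
from fit import *
s=st(); rk(s)
im=r.capture('side');im2=r.capture('scene');im3=r.capture('wrist')
save(np.hstack([im[85:165,365:445],im2[170:250,110:190]]),'p12',None,5);save(im3,'p13')
E
```

```text
t 32.45 tcp [ 0.5666 -0.3576  0.2053] rot [-180.     0.   -35.6] F [-0.2  0.2 -0.1] M [-0.05  0.03  0.02] w 29.6
tcp in rack [ 0.0564 -0.0937  0.2053]
```

View pics/p12.png

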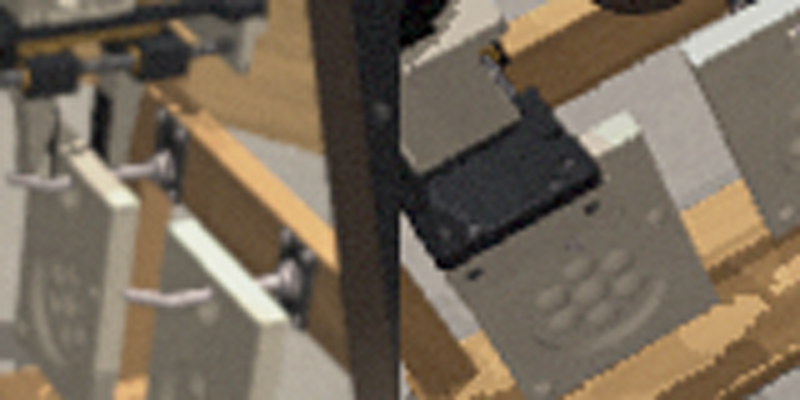

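View pics/p13.png

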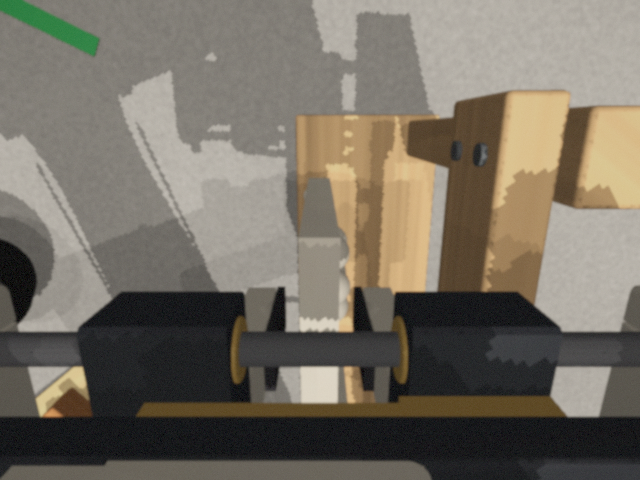

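The mould hangs free on the hook and the force reads zero. I'll retreat straight up.

servo_tool(steps=[[3.0,0,0,-0.5,0],[3.0,0,0,-1,0],[3.0,0,0,-1.5,0],[3.0,0,0,-3,0],[3.0,0,0,-4,0],[3.0,0,-3,-2,0],[3.0,0,-5,0,0],[3.0,0,-5,0,0]])

```text
time_s: 33.6
tcp_pos: [0.6429, -0.2512, 0.3273]
eef_rot: [-179.9, -0.1, -35.7]
contact_force: [0.2, -0.9, -1.3]
gripper_width: 0.0299
```

servo_tool(steps=[[3.0,0,-5,0,0],[3.0,0,-5,0,0],[3.0,0,0,0,0],[3.0,0,0,0,0],[3.0,0,0,0,0],[3.0,0,0,0,0]])

```text
time_s: 34.35
tcp_pos: [0.7, -0.1716, 0.3259]
eef_rot: [-180.0, -0.0, -35.7]
contact_force: [-0.3, -0.1, 0.2]
gripper_width: 0.0304
```

```bash
python3 - <<'E'
from fit import *
s=st()
im=r.capture('side');im2=r.capture('scene')
save(np.hstack([im[80:240,300:460],im2[140:300,80:240]]),'z1',None,2.5)
save(im2,'z2',(200,200,400,350),4)
E
```

```text
t 34.35 tcp [ 0.7    -0.1716  0.3259] rot [-180.    -0.   -35.7] F [-0.3 -0.1  0.2] M [-0.07 -0.    0.  ] w 30.4
```

View pics/z1.png

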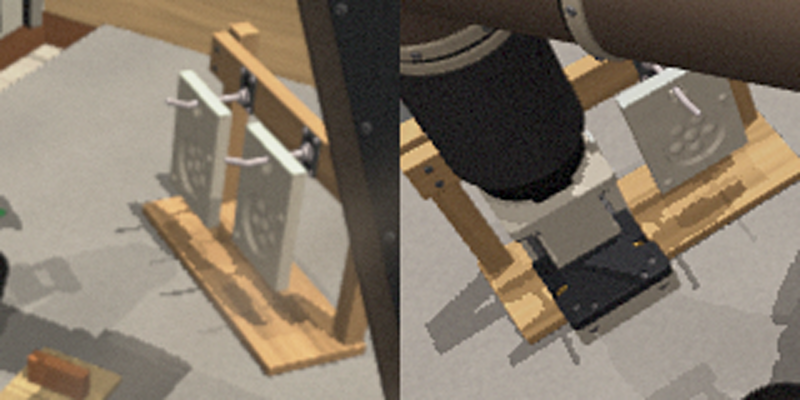

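View pics/z2.png

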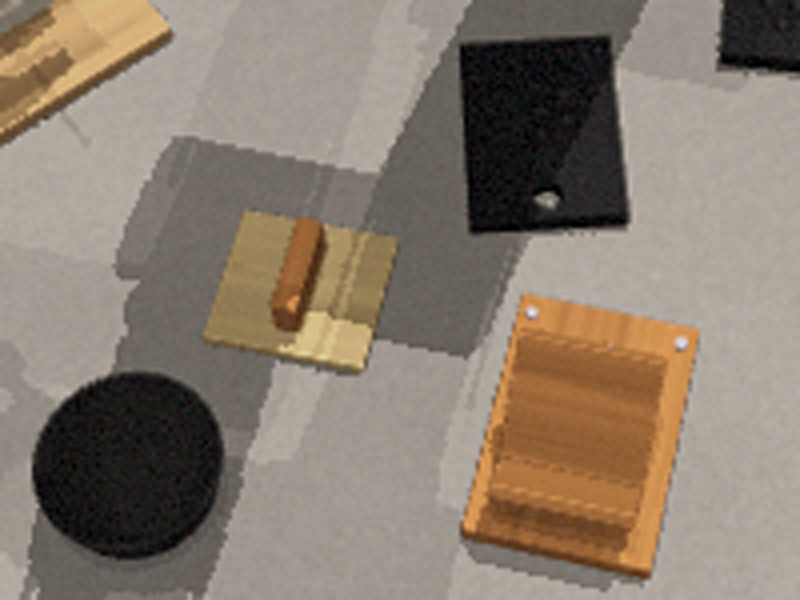

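servo_tool(steps=[[3.0,0,0,0,0],[3.0,0,0,0,0],[3.0,0,0,0,0],[3.0,0,0,0,0],[3.0,0,0,0,0],[3.0,0,0,0,0]])

```text
time_s: 35.2
tcp_pos: [0.7005, -0.1706, 0.3253]
eef_rot: [180.0, -0.0, -35.6]
contact_force: [-0.2, -0.2, -1.1]
gripper_width: 0.03
```

```bash
python3 - <<'E'
from fit import *
a=r.capture('side');[r.capture('side') for _ in range(4)];b=r.capture('side')
c=(slice(80,180),slice(360,440))
print(np.abs(cv2.GaussianBlur(a,(5,5),0)[c].astype(int)-cv2.GaussianBlur(b,(5,5),0)[c]).max())
save(b,'z3',(360,90,440,180),6)
r.close_job(); st()
E
```

```text
9
the job is handed in; nothing more can be done
the job is handed in; nothing more can be done
```

View pics/z3.png

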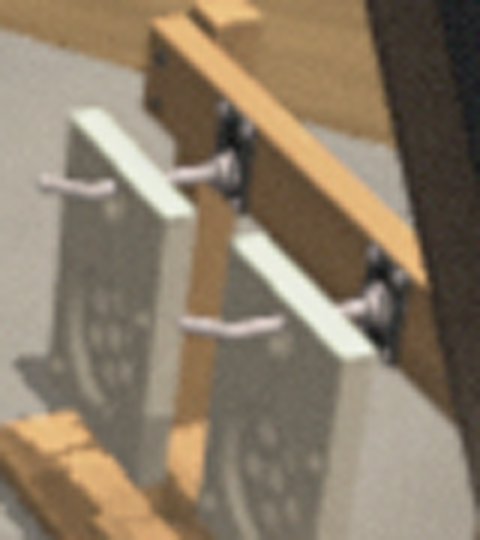

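The cover board is off the mould, and the mould hangs on the free hook. I handed the job in after about 35.5 s of the 72 s; no verdict came back.

- **Cover:** I lifted the board by its batten and set its lower edge on the bench. I then pivoted it flat and let go. The pictures show it lying flat, handle up, clear of the stand and the bowl.
- **Mould:** I tipped it upright on the stand, gripped it beside the hole, carried it to the rack and threaded it onto the rod. I lowered it until the hook took its weight, with the tool force going from about -3.4 N to +4.7 N. Then I eased the grip and opened the fingers.

**Last checks:**
- **Hanging:** the rod runs through the hole and the carved face is outward, like the neighbour. The mould looks upright.
- **At rest:** pictures 0.25 s apart showed no motion beyond image noise.
- **Bowl, jar and neighbour:** I did not go near the bowl or the jar, and the neighbour looked untouched. I did not measure any of the three against their starting positions.

**Disagreements on the way:**
- The mould's hole lay about 18 mm from the grip instead of the planned 24 mm.
- The wrist view put the hook about 2 mm off my first camera fit.
- The rod turned out a little lower than the fit said.

I corrected for the first two before threading the mould, and felt for the rod's height while lowering it.

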